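Recover dropped kiln spacers and empty the spacer tray

TASK

Some ceramic kiln spacers have rolled under the low ware shelf: reach in with the flat rake (never with the fingers), drag every one of them out from under it, lay the rake flat on the bench lip down, and put the recovered spacers on the dark steel tray with the others. With all of them on the tray, lift it by its bar, tip it over the white tub so that they slide in, and set the empty tray flat on the bench again; any spacer that misses must end up in the tub too. Leave the bowl, the cup and the glaze jar alone.

Things in the scene. Friction and masses are not known exactly. Their poses are not given: they have to be found in the camera images.
- shelf: fixed low slatted pine shelf on the robot's left, 218 mm deep. Origin on the bench, middle of its open front edge; +x (horizontal) points into the shelf, away from the opening, which faces roughly world -y. Clear height 52 mm, top 66 mm high; side panels inside at y = +-127, back rail (40 high) inside at x = 206 mm; six slats 26 mm wide across, 12.5 mm gaps
- rake: flat wooden rake, 120 g, lying lip down, balancing near its origin, which is on the underside inside the handle's length (grip here); +x towards the lip, z up. Handle x -50 to 70 mm, 20 wide, 23 high; strip 24 wide, 5 thick, 18 to 23 mm above the underside, out to the lip: x 229 to 235 mm, 50 wide, reaching down to the underside. Lifted over 15 mm it passes above a spacer
- tray: dark steel scoop tray, 220 g, 200 (x) x 124 (y) mm, floor 4 mm thick, slippery (spacers slide at 13 to 20 degrees); 22 mm walls, open at its -x end. Wooden carrying bar along y over the middle: 14 thick (x), 20 high, centre 62 mm above the origin, on posts at y = +-64, 72 mm high. Origin: centre of underside, z up
- rake_lip (a point): middle of the lower edge of the rake's lip, on its handle side, 229 mm from the rake's origin along its x
- tray_lip (a point): middle of the tray's open edge, on the floor's top, 100 mm from the tray's origin along its -x
- tub: open white plastic tub fixed to the bench, outside 220 (x) x 190 (y) x 70 mm high, walls and floor 5 mm; origin at the centre of its underside
- spacer0: glazed white ceramic kiln spacer, a plain disc 26 mm across and 14 mm high, 18 g; origin at the centre of its underside (z axis = its axis). Dropped: at the start it lies on the bench under the shelf. May be absent
- spacer1: glazed white ceramic kiln spacer, a plain disc 26 mm across and 14 mm high, 18 g; origin at the centre of its underside (z axis = its axis). Dropped: at the start it lies on the bench under the shelf. May be absent
- spacer2: glazed white ceramic kiln spacer, a plain disc 26 mm across and 14 mm high, 18 g; origin at the centre of its underside (z axis = its axis). Dropped: at the start it lies on the bench under the shelf. May be absent
- spacer3: glazed white ceramic kiln spacer, a plain disc 26 mm across and 14 mm high, 18 g; origin at the centre of its underside (z axis = its axis). Dropped: at the start it lies on the bench under the shelf. May be absent
- spacer4: glazed white ceramic kiln spacer, a plain disc 26 mm across and 14 mm high, 18 g; origin at the centre of its underside (z axis = its axis). At the start it lies on the tray. May be absent
- spacer5: glazed white ceramic kiln spacer, a plain disc 26 mm across and 14 mm high, 18 g; origin at the centre of its underside (z axis = its axis). At the start it lies on the tray. May be absent
- spacer6: glazed white ceramic kiln spacer, a plain disc 26 mm across and 14 mm high, 18 g; origin at the centre of its underside (z axis = its axis). At the start it lies on the tray. May be absent
- spacer7: glazed white ceramic kiln spacer, a plain disc 26 mm across and 14 mm high, 18 g; origin at the centre of its underside (z axis = its axis). At the start it lies on the tray. May be absent
- bowl: white bowl, 100 mm across, 50 mm high, standing on the shelf top; leave it alone; origin under its centre
- cup: terracotta cup, 68 mm across, 75 mm high, standing on the shelf top; leave it alone; origin under its centre
- jar: amber glaze jar, 60 mm across, 100 mm high, on the bench; leave it alone; origin under its centre

How it is judged (in metres and radians):
On the way, in this order (a step that is already met when the one before it is completed fails the run):
1. every dropped spacer is wholly out from under the shelf (x of each of spacer0, spacer1, spacer2, spacer3 in the frame of shelf below -0.013 m), for 0.2 s.
2. all spacers lie on the tray, which is level (x of spacer0 in the frame of tray between -0.105 and 0.105 m and y of spacer0 in the frame of tray between -0.06 and 0.06 m and z of spacer0 in the frame of tray between -0.005 and 0.045 m and x of spacer1 in the frame of tray between -0.105 and 0.105 m and y of spacer1 in the frame of tray between -0.06 and 0.06 m and z of spacer1 in the frame of tray between -0.005 and 0.045 m and x of spacer2 in the frame of tray between -0.105 and 0.105 m and y of spacer2 in the frame of tray between -0.06 and 0.06 m and z of spacer2 in the frame of tray between -0.005 and 0.045 m and x of spacer3 in the frame of tray between -0.105 and 0.105 m and y of spacer3 in the frame of tray between -0.06 and 0.06 m and z of spacer3 in the frame of tray between -0.005 and 0.045 m and x of spacer4 in the frame of tray between -0.105 and 0.105 m and y of spacer4 in the frame of tray between -0.06 and 0.06 m and z of spacer4 in the frame of tray between -0.005 and 0.045 m and x of spacer5 in the frame of tray between -0.105 and 0.105 m and y of spacer5 in the frame of tray between -0.06 and 0.06 m and z of spacer5 in the frame of tray between -0.005 and 0.045 m and x of spacer6 in the frame of tray between -0.105 and 0.105 m and y of spacer6 in the frame of tray between -0.06 and 0.06 m and z of spacer6 in the frame of tray between -0.005 and 0.045 m and x of spacer7 in the frame of tray between -0.105 and 0.105 m and y of spacer7 in the frame of tray between -0.06 and 0.06 m and z of spacer7 in the frame of tray between -0.005 and 0.045 m and angle between tray's own z axis and vertical below 0.15 rad), for 0.2 s.
3. the tray is tipped with its open edge over the tub (angle between tray's own z axis and vertical above 0.3 rad and x of tray_lip in the frame of tub between -0.11 and 0.11 m and y of tray_lip in the frame of tub between -0.095 and 0.095 m and z of tray_lip in the frame of tub between -0.005 and 0.25 m), for 0.1 s.
At the end, for the whole second after the job is handed in: every spacer present is at rest inside the tub (its underside less than 60 mm above the tub's underside, within its walls); the tray stands flat on the bench (within 8 mm and 0.08 rad) and the rake lies flat on the bench, lip down (within 8 mm and 0.12 rad), both at rest (x of spacer0 in the frame of tub between -0.105 and 0.105 m and y of spacer0 in the frame of tub between -0.09 and 0.09 m and z of spacer0 in the frame of tub between -0.005 and 0.06 m and linear speed of each of spacer0, spacer1, spacer2, spacer3, spacer4, spacer5, spacer6, spacer7 below 0.03 m/s and x of spacer1 in the frame of tub between -0.105 and 0.105 m and y of spacer1 in the frame of tub between -0.09 and 0.09 m and z of spacer1 in the frame of tub between -0.005 and 0.06 m and x of spacer2 in the frame of tub between -0.105 and 0.105 m and y of spacer2 in the frame of tub between -0.09 and 0.09 m and z of spacer2 in the frame of tub between -0.005 and 0.06 m and x of spacer3 in the frame of tub between -0.105 and 0.105 m and y of spacer3 in the frame of tub between -0.09 and 0.09 m and z of spacer3 in the frame of tub between -0.005 and 0.06 m and x of spacer4 in the frame of tub between -0.105 and 0.105 m and y of spacer4 in the frame of tub between -0.09 and 0.09 m and z of spacer4 in the frame of tub between -0.005 and 0.06 m and x of spacer5 in the frame of tub between -0.105 and 0.105 m and y of spacer5 in the frame of tub between -0.09 and 0.09 m and z of spacer5 in the frame of tub between -0.005 and 0.06 m and x of spacer6 in the frame of tub between -0.105 and 0.105 m and y of spacer6 in the frame of tub between -0.09 and 0.09 m and z of spacer6 in the frame of tub between -0.005 and 0.06 m and x of spacer7 in the frame of tub between -0.105 and 0.105 m and y of spacer7 in the frame of tub between -0.09 and 0.09 m and z of spacer7 in the frame of tub between -0.005 and 0.06 m and height (world z) of tray between -0.005 and 0.008 m and angle between tray's own z axis and vertical below 0.08 rad and linear speed of each of tray, rake below 0.02 m/s and height (world z) of rake between -0.005 and 0.008 m and angle between rake's own z axis and vertical below 0.12 rad); the robot touches nothing.
It fails at once if the bowl is moved more than 30 mm (distance of bowl from where it was at the start of the episode above 0.03 m).
It fails at once if the cup is moved more than 30 mm (distance of cup from where it was at the start of the episode above 0.03 m).
It fails at once if the jar is moved more than 30 mm (distance of jar from where it was at the start of the episode above 0.03 m).
It fails at once if the fingers touch a dropped spacer that is still under the shelf ((contact force between the fingers and spacer0 above 0.5 N and x of spacer0 in the frame of shelf between 0.005 and 0.2 m and y of spacer0 in the frame of shelf between -0.127 and 0.127 m and z of spacer0 in the frame of shelf below 0.05 m) or (contact force between the fingers and spacer1 above 0.5 N and x of spacer1 in the frame of shelf between 0.005 and 0.2 m and y of spacer1 in the frame of shelf between -0.127 and 0.127 m and z of spacer1 in the frame of shelf below 0.05 m) or (contact force between the fingers and spacer2 above 0.5 N and x of spacer2 in the frame of shelf between 0.005 and 0.2 m and y of spacer2 in the frame of shelf between -0.127 and 0.127 m and z of spacer2 in the frame of shelf below 0.05 m) or (contact force between the fingers and spacer3 above 0.5 N and x of spacer3 in the frame of shelf between 0.005 and 0.2 m and y of spacer3 in the frame of shelf between -0.127 and 0.127 m and z of spacer3 in the frame of shelf below 0.05 m)).
Of spacer0, spacer1, spacer2, spacer3 only 2 to 3 are there at a start; the rules pass over those that are not, and their reading is None.
Of spacer4, spacer5, spacer6, spacer7 only 2 to 4 are there at a start; the rules pass over those that are not, and their reading is None.
At some moment in a run one of spacer0, spacer1, spacer2, spacer3 may be knocked a few centimetres aside while the robot is not near it.
It also fails if it takes over 210 s, if anything falls off the work surface, if the arm or the gripper's body presses on something with over 40 N, if the wrist force passes 120 N, or if a joint passes its speed limit or range.

ROBOT

A 6-joint arm with a two-finger parallel gripper is mounted at the origin on the work surface. World frame = base frame: x ahead of the robot, y to its left, z up, the work surface at z = 0. Lengths are in mm, angles in rad, forces in N, time in s.
With the tool pointing down it reaches from about 300 to 775 mm from the base axis. Payload 14.6 kg.
Tool frame: the origin (TCP) lies at the very end of the fingers, on their centre line; the grasp point (between the pads) lies 19 mm behind it; z points along the fingers, y is the line along which they close (so a half turn about z gives the same grasp; the last joint's range is limited). The gripper opens to 94 mm and grips with 3 to 60 N. Pads are 16 mm wide; open, the fingers measure 119 mm over their backs; the gripper's body (75 mm by 177 mm) begins 78 mm behind the grasp point.
Start: joints at [-1.357, 0.3, 1.521, -0, 1.321, -0.067], TCP at [152.412, -528.451, 205.446] pointing down, gripper open.
Joint ranges: [-3.03, 3.03], [-0.79, 2.21], [0.23, 2.52], [-1.04, 4.18], [0, 3.07], [-2.55, 2.55]. Speed limits (rad/s): [2.22, 2.22, 2.57, 3.14, 3.14, 3.14].

INTERFACE

Orientations are given as [roll, pitch, yaw] about the fixed x, y, z axes, in that order (R = Rz(yaw) Ry(pitch) Rx(roll)).
In Python, from cell import manip, eyes, ticket gives the robot as it stands. The module is installed in compiled form; this text tells all that it offers.
- The arm moves only by the tool arm_command, never from a script. Its argument "plan" is a list of rows, each a list of 5 numbers: the opening, from -1 (shut) to 1 (fully open), then the shift along the tool's x, y, z in m, then the turn about the tool's z in rad. In form: [[jaw, dx, dy, dz, roll], ...]. A call has 1 to 20 rows; each row shifts and turns the commanded pose from where the row before left it, along the tool's axes as they then stand; what a row does not reach is not made up. A row lasts 1/8 s, in which the tool goes at most 62.5 mm and 10.7 degrees, less where a joint would pass 70% of its speed; a pose out of reach is approached as far as the arm can. A call is refused whole if a number of a shift passes 0.0625 or a number of a turn 0.188, either way. A call with a gripper value outside its range is refused whole. The fingers move at their own pace and stop on an object; "newtons" is the grip in N (left out, the last holds). Time passes only in rows, so rows that do not move let the fingers close. It gives the time, the measured TCP pose, the force, the opening and the grip force at its end, in the units of the state.
- manip.read_state(): the state, without advancing time (a new reading comes with each control period).
- eyes.camera(name): name is "side" or "top"; returns a dict with "img" (400x640x3 uint8, blue, green, red), "z_map" (400x640 float32, mm along the optical axis (not along the pixel's ray), 0 where there is no reading), "fx", "fy", "cx", "cy" (pixels), "eye" and "orientation" of the camera in the world. Camera axes: x right, y down, z forward; pixel columns grow to the right and rows downward; lengths in mm; the calibration is good to about 2 mm. A picture is of the moment at which its call begins.
- ticket.sign_off(): hands the job in; it is judged then, once.
The state is a dict: "clock": time; "joints": joint angles; "qd": joint speeds; "effort": joint torques, N m; "eef_pos": TCP position; "eef_rot": TCP orientation; "wrist_force": force on the tool from outside, world axes, zero at the start; "moment": the same for the moment, N m; "finger_gap": finger opening in mm; "finger_force": force on a finger pad.
Only numpy, scipy, OpenCV 4.12 (cv2) and the standard library are available. Lean on these libraries where they do the work, as an engineer would, in place of code of your own. Each camera call takes 0.05 s, during which the arm holds its last target. There are 200 camera calls.

## Working session

There is one attempt and no reset: what is moved stays moved. The work goes in short steps, Python scripts to look and compute and a tool call to move; the robot and the scene stay as the last step left them, time stands still between calls to the robot, and variables do not carry over. Pictures are saved under pics/ and viewed, at most 17 in all, crops included, and the job is handed in when it is done.

Besides the shell and the picture viewer there is one more tool, called after "Emit:" in YAML: its name, and indented under it one key for each argument. arm_command: Moves the arm, as the interface text tells. Its arguments: {"type":"object","properties":{"plan":{"type":"array"},"newtons":{"type":"number"}},"required":["plan"]}

```bash
mkdir -p pics; cat > h.py <<'E'
import numpy as np, cv2
from scipy.spatial.transform import Rotation as R
from cell import manip, eyes, ticket
def cam(n):
    c=eyes.camera(n); o=np.array(c["orientation"],float)
    c["R"]=o if o.shape==(3,3) else R.from_euler('xyz',o).as_matrix()
    c["eye"]=np.array(c["eye"],float); return c
def ray(c,u,v):
    d=np.array([(u-c["cx"])/c["fx"],(v-c["cy"])/c["fy"],1.]); return c["R"]@d
def plane(c,u,v,z):
    d=ray(c,u,v); return c["eye"]+d*(z-c["eye"][2])/d[2]
def cloud(c):
    v,u=np.mgrid[0:400,0:640]; z=c["z_map"].astype(float)
    p=np.stack([(u-c["cx"])/c["fx"]*z,(v-c["cy"])/c["fy"]*z,z],-1)
    return p@c["R"].T+c["eye"]
E
python3 - <<'E'
from h import *
for n in("top","side"):
    c=cam(n); cv2.imwrite(f"pics/{n}0.png",c["img"]); print(n,c["eye"],c["orientation"],c["fx"],c["cx"],c["cy"])
print(manip.read_state())
E
```

```text
top [ 333.53684692   14.32125693 1339.18107661] [-2.95889783 -0.01504871 -1.54989198] 471.90903338743385 319.4977127917999 192.67594056697985
side [ 145.16185241  686.65674062 1025.98738255] [-2.45372837 -0.00417592 -2.54331192] 381.02075266281963 319.8456253157616 203.5332420321763
{'clock': 0.1, 'joints': array([-1.35662775e+00,  3.00420227e-01,  1.52149990e+00,  5.49420452e-06,
        1.32065088e+00, -6.65711570e-02]), 'qd': array([ 0.00078765, -0.00044588, -0.0020265 ,  0.00080086, -0.00070272,
       -0.00328491]), 'effort': array([ 9.02532993e-04, -5.32643509e+01, -3.53285265e+01,  7.09466636e-02,
        2.34449585e-02, -6.24815220e-05]), 'eef_pos': array([ 152.35462388, -528.25352361,  204.94856358]), 'eef_rot': array([-3.14061682e+00, -7.03919526e-05,  2.80738341e-01]), 'wrist_force': array([-0.12345668, -0.56916442,  0.68358171]), 'moment': array([0.0214507 , 0.04592584, 0.00328102]), 'finger_force': 0.0, 'finger_gap': 94.00593977731778}
```

View pics/top0.png

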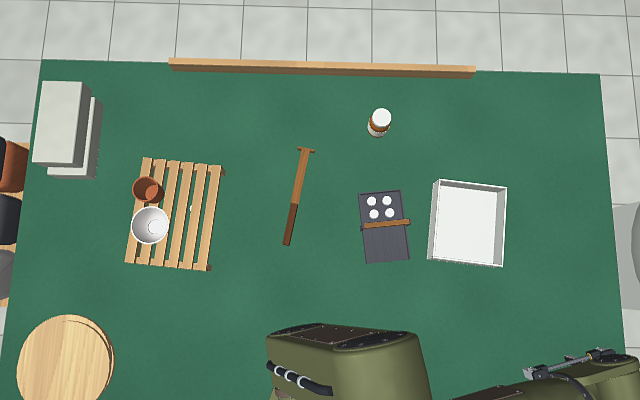

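View pics/side0.png

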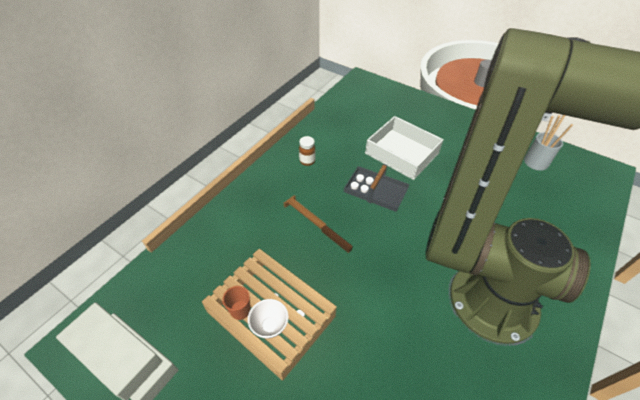

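Top: shelf at (175,215), with bowl and cup on it; rake with handle end (287,243) and lip (305,150); tray (384,227) carrying 4 spacers; tub (468,223); jar (380,122). Side: white slivers of spacers at about (300,314) and (277,296). Zooming in.

```bash
python3 - <<'E'
import cv2,numpy as np
t=cv2.imread("pics/top0.png");s=cv2.imread("pics/side0.png")
f=lambda im,x,y,w,h:cv2.resize(im[y:y+h,x:x+w],(400,300),interpolation=cv2.INTER_CUBIC)
cv2.imwrite("pics/z0.png",np.vstack([np.hstack([f(t,110,145,140,140*3//4),f(s,195,245,148,111)]),np.hstack([f(t,345,180,120,90),f(t,270,140,160,120)])]))
E
```

```text
(no output)
```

View pics/z0.png

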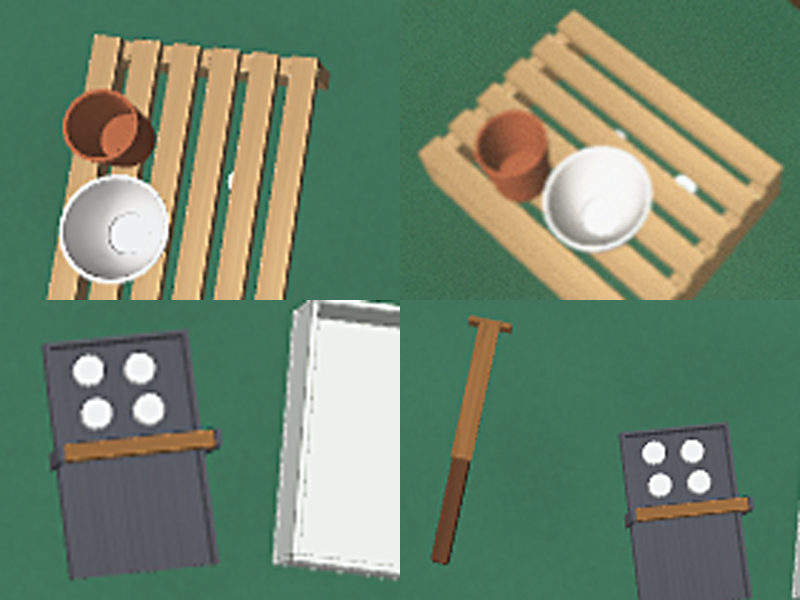

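The zoom shows the tray closed at its far (world +x) end and open towards the robot, with 4 spacers at its closed end. It also shows at least two dropped spacers, under the shelf gaps. Next I'll measure poses from the depth clouds.

```bash
cat >> h.py <<'E'
def rect(p):
    (c,s,a)=cv2.minAreaRect(p[:,:2].astype(np.float32)); b=cv2.boxPoints((c,s,a))
    return np.round(c,1),np.round(s,1),np.round(b).astype(int).tolist()
def parts(c):
    P=cloud(c); H=cv2.cvtColor(c["img"],cv2.COLOR_BGR2HSV); h,s,v=H[...,0].astype(int),H[...,1].astype(int),H[...,2].astype(int)
    x,y,z=P[...,0],P[...,1],P[...,2]; ok=(c["z_map"]>0)&(x>150)&(x<800)
    return P,ok,h,s,v,x,y,z
def whites(c,lo,hi,area=4):
    P,ok,h,s,v,x,y,z=parts(c); m=(ok&(s<60)&(v>150)&(z>lo)&(z<hi)).astype(np.uint8)
    n,L,st,ce=cv2.connectedComponentsWithStats(m)
    return [(ce[i].round(1).tolist(),int(st[i,4]),P[L==i].mean(0).round(1).tolist(), P[L==i].min(0).round().tolist(),P[L==i].max(0).round().tolist()) for i in range(1,n) if st[i,4]>=area]
E
python3 - <<'E'
from h import *
np.set_printoptions(suppress=True)
for n in("top","side"):
    c=cam(n); P,ok,h,s,v,x,y,z=parts(c); print("==",n)
    br=ok&(h<22)&(s>70)
    m=br&(y>300)&(z>56)&(z<76); print("shelf",m.sum(),rect(P[m]),np.median(z[m]))
    m=br&(y<230)&(y>20)&(z>8)&(z<35)&(x<640); print("rake",m.sum(),rect(P[m]),np.percentile(z[m],[5,50,95]))
    d=m&(v<95); print(" dark",d.sum(),rect(P[d])); e=m&~d; print(" light",rect(P[e]))
    m=ok&(s<90)&(v<130)&(y<20)&(y>-300)&(z>-4)&(z<40)&(x>250)&(x<600); print("tray",m.sum(),rect(P[m]))
    m=br&(y<0)&(y>-250)&(z>55)&(z<85)&(x<560); print("bar",m.sum(),rect(P[m]),np.median(z[m]))
    m=ok&(s<60)&(v>150)&(y<-60)&(z>60)&(z<78); print("tubrim",m.sum(),rect(P[m]),np.median(z[m]))
    for w in whites(c,-5,45): 
        if w[2][1]>-150: print(w)
E
```

```text
== top
shelf 4717 (array([505.9, 399.2]), array([215.9, 293.1]), [[353, 301], [646, 282], [659, 498], [366, 516]]) 65.24261620886045
rake 578 (array([535.3,  73.3]), array([ 24. , 214.9]), [[427, 81], [639, 42], [643, 66], [432, 104]]) [17.88120619 22.66259469 26.66104071]
 dark 45 (array([507.7,  77.6]), array([ 21. , 159.1]), [[428, 82], [584, 52], [588, 73], [432, 103]])
 light (array([535.7,  73.2]), array([ 24., 214.]), [[428, 80], [639, 42], [643, 66], [433, 104]])
tray 2672 (array([ 491.9, -190.8]), array([205.3, 150.3]), [[381, -128], [399, -278], [603, -253], [585, -104]])
bar 248 (array([ 489. , -183.3]), array([ 14.1, 124.2]), [[474, -122], [490, -246], [504, -244], [488, -121]]) 71.13628499896743
tubrim 635 (array([ 499.4, -411.5]), array([192.3, 221.3]), [[379, -496], [599, -519], [619, -327], [399, -304]]) 68.5271008523855
([370.9, 130.2], 38, [762.8, -145.1, 31.5], [751.0, -159.0, 7.0], [787.0, -136.0, 44.0])
([371.1, 200.7], 70, [558.7, -148.0, 15.3], [546.0, -161.0, -3.0], [574.0, -136.0, 24.0])
([190.3, 207.3], 7, [528.3, 364.3, 12.7], [520.0, 362.0, 10.0], [535.0, 
[... 781 characters left out ...]
[1527. ,  540.5]), [[149, -1794], [683, -1883], [934, -377], [401, -288]]) 66.31182533776405
([305.9, 159.0], 86, [768.0, -141.7, 28.9], [750.0, -165.0, 10.0], [798.0, -130.0, 43.0])
([354.2, 185.1], 49, [557.2, -144.1, 12.6], [546.0, -172.0, -1.0], [571.0, -131.0, 20.0])
([276.0, 293.9], 8, [527.2, 344.0, 7.0], [521.0, 339.0, -2.0], [532.0, 347.0, 13.0])
([300.2, 312.3], 29, [435.4, 350.7, 10.5], [423.0, 342.0, -3.0], [453.0, 357.0, 16.0])
([287.2, 320.5], 4, [454.7, 386.3, -2.2], [453.0, 382.0, -3.0], [456.0, 390.0, -1.0])
([254.2, 333.8], 6, [506.1, 467.1, -1.9], [500.0, 466.0, -4.0], [515.0, 469.0, 0.0])
([95.0, 376.0], 15, [768.5, 777.8, -1.3], [740.0, 777.0, -4.0], [797.0, 778.0, 1.0])
```

```bash
cat >> h.py <<'E'
def go(x,y,z,yaw=None):
    s=manip.read_state(); p=np.array(s["eef_pos"]); y0=s["eef_rot"][2]
    r=0 if yaw is None else (y0-yaw+np.pi)%(2*np.pi)-np.pi
    M=R.from_euler('xyz',[np.pi,0,y0-r]).as_matrix(); d=M.T@(np.array([x,y,z])-p)
    print("t%.1f pos"%s["clock"],p.round(1),"yaw%.3f"%y0,"roll %.3f"%r,"shift mm",d.round(1),"F",np.round(s["wrist_force"],1),"gap%.1f"%s["finger_gap"])
def sh(sx,sy,x0=498,y0=290,a=np.radians(86)):
    return x0+sx*np.cos(a)-sy*np.sin(a), y0+sx*np.sin(a)+sy*np.cos(a)
E
python3 -c "
from h import *
go(464,86,120,-0.183)"
```

```text
t0.2 pos [ 152.4 -528.3  205.1] yaw0.281 roll 0.464 shift mm [ 194.6 -660.7   85.1] F [ 0.1 -0.9 -0.1] gap94.0
```

Emit:
arm_command:
  plan:
    - [1, 0, 0, 0, 0.155]
    - [1, 0, 0, 0, 0.155]
    - [1, 0, 0, 0, 0.154]
    - [1, 0.0122, -0.0413, 0.0053, 0]
    - [1, 0.0122, -0.0413, 0.0053, 0]
    - [1, 0.0122, -0.0413, 0.0053, 0]
    - [1, 0.0122, -0.0413, 0.0053, 0]
    - [1, 0.0122, -0.0413, 0.0053, 0]
    - [1, 0.0122, -0.0413, 0.0053, 0]
    - [1, 0.0122, -0.0413, 0.0053, 0]
    - [1, 0.0122, -0.0413, 0.0053, 0]
    - [1, 0.0122, -0.0413, 0.0053, 0]
    - [1, 0.0122, -0.0413, 0.0053, 0]
    - [1, 0.0122, -0.0413, 0.0053, 0]
    - [1, 0.0122, -0.0413, 0.0053, 0]
    - [1, 0.0122, -0.0413, 0.0053, 0]
    - [1, 0.0122, -0.0413, 0.0053, 0]
    - [1, 0.0122, -0.0413, 0.0053, 0]
    - [1, 0.0122, -0.0413, 0.0053, 0]
  newtons: 50

```text
clock: 2.58
eef_pos: [465.2, 87.2, 120.5]
eef_rot: [3.142, -0.0, -0.183]
wrist_force: [0.4, -1.1, -0.0]
finger_gap: 93.7
finger_force: 0.0
```

```bash
python3 -c "
from h import *
go(464,86,3,-0.183)
for n in ('top','side'):
    c=cam(n);P,ok,h,s,v,x,y,z=parts(c)
    m=ok&(h<22)&(s>70)&(y<230)&(y>0)&(z>8)&(z<35)&(x<735)&(x>420);print(rect(P[m]))
    m=ok&(s<90)&(v<130)&(y<-60)&(y>-275)&(z>-4)&(z<9)&(x>370)&(x<600); print('tray',rect(P[m]))
"
```

```text
t2.6 pos [465.2  87.2 120.5] yaw-0.183 roll -0.000 shift mm [ -1.    1.4 117.5] F [ 0.4 -1.1 -0. ] gap93.7
(array([585.5,  77.5]), array([ 49.2, 261.2]), [[453, 90], [704, 17], [718, 65], [467, 138]])
tray (array([ 492.2, -193.3]), array([205.2, 146.4]), [[382, -133], [399, -278], [603, -254], [585, -108]])
(array([571. ,  78.7]), array([ 48.4, 285.6]), [[426, 87], [705, 23], [716, 71], [437, 134]])
tray (array([ 445.3, -163.6]), array([232.5, 130.8]), [[354, -261], [481, -292], [536, -66], [409, -35]])
```

Emit:
arm_command:
  plan:
    - [1, -0.001, 0.001, 0.04, 0]
    - [1, 0, 0, 0.04, 0]
    - [1, 0, 0, 0.027, 0]
    - [1, 0, 0, 0.01, 0]
    - [-1, 0, 0, 0, 0]
    - [-1, 0, 0, 0, 0]
    - [-1, 0, 0, 0, 0]
    - [-1, 0, 0, 0, 0]
    - [-1, 0, 0, 0, 0]
    - [-1, 0, 0, 0, 0]

```text
clock: 3.92
eef_pos: [463.6, 84.9, 3.7]
eef_rot: [-3.142, 0.0, -0.183]
wrist_force: [-0.9, -0.1, 0.3]
finger_gap: 37.6
finger_force: 0.0
```

Emit:
arm_command:
  plan:
    - [-1, 0, 0, 0, 0]
    - [-1, 0, 0, 0, 0]
    - [-1, 0, 0, 0, 0]
    - [-1, 0, 0, 0, 0]
    - [-1, 0, 0, -0.02, 0]
    - [-1, 0, 0, -0.03, 0]

```text
clock: 4.68
eef_pos: [462.9, 84.8, 53.6]
eef_rot: [3.141, 0.002, -0.183]
wrist_force: [0.3, 0.5, -0.9]
finger_gap: 19.5
finger_force: 50.0
```

```bash
python3 -c "
from h import *
c=cam('top');P,ok,h,s,v,x,y,z=parts(c)
cv2.imwrite('pics/grip.png',np.vstack([cv2.resize(c['img'][60:300,120:440],(640,300)),cv2.resize(cam('side')['img'][150:390,180:500],(640,300))]))
m=ok&(h<22)&(s>70)&(x>560)&(x<750)&(y<120)&(y>-20)&(z>15)&(z<90);print(rect(P[m]),np.percentile(z[m],[5,25,50,75,95]).round())
for sx,sy in ((-49,64),(-49,-25)): print(sh(sx,sy))
a,b=sh(-130,64); go(a,b,40,np.radians(86))
"
```

```text
(array([633.8,  47.9]), array([ 46.4, 151.7]), [[556, 32], [707, 17], [712, 63], [561, 78]]) [66. 70. 72. 74. 76.]
(np.float64(430.7378335699091), np.float64(245.58377585689263))
(np.float64(519.5210340430335), np.float64(239.37544969366547))
t4.8 pos [464.9  85.1  55.9] yaw-0.183 roll -1.684 shift mm [ 76.7 -45.3  15.9] F [ 0.5  0.4 -1.6] gap19.5
```

View pics/grip.png

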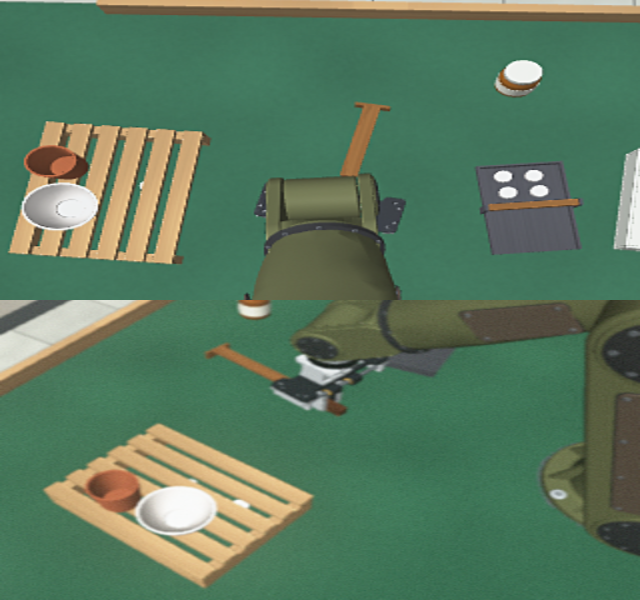

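The rake is gripped at the handle, level at z≈52. The spacers still show under the shelf at crop positions (143,185) top and (240,503) side. I'll back off, then turn towards the shelf.

```bash
python3 -c "
from h import *
a,b=sh(-264,64); go(a,b,56); go(a,b,23,np.radians(86))"
```

```text
t4.8 pos [464.9  85.1  55.9] yaw-0.183 roll 0.000 shift mm [-38.5  62.   -0.1] F [ 0.5  0.4 -1.6] gap19.5
t4.8 pos [464.9  85.1  55.9] yaw-0.183 roll -1.684 shift mm [-57.3 -45.3  32.9] F [ 0.5  0.4 -1.6] gap19.5
```

Emit:
arm_command:
  plan:
    - [-1, -0.0195, 0.031, 0, 0]
    - [-1, -0.019, 0.031, 0, 0]
    - [-1, 0, 0, 0, -0.14]
    - [-1, 0, 0, 0, -0.14]
    - [-1, 0, 0, 0, -0.14]
    - [-1, 0, 0, 0, -0.14]
    - [-1, 0, 0, 0, -0.14]
    - [-1, 0, 0, 0, -0.14]
    - [-1, 0, 0, 0, -0.14]
    - [-1, 0, 0, 0, -0.14]
    - [-1, 0, 0, 0, -0.14]
    - [-1, 0, 0, 0, -0.14]
    - [-1, 0, 0, 0, -0.14]
    - [-1, 0, 0, 0, -0.144]
    - [-1, 0, 0, 0.016, 0]
    - [-1, 0, 0, 0.017, 0]
    - [-1, 0, 0, 0, 0]

```text
clock: 6.9
eef_pos: [413.3, 31.0, 19.2]
eef_rot: [-3.139, 0.0, 1.501]
wrist_force: [-0.4, 0.1, -0.9]
finger_gap: 19.5
finger_force: 50.0
```

```bash
python3 -c "
from h import *
a,b=sh(-50,64); go(a,b,22,np.radians(86))
for n in ('top','side'):
    c=cam(n);cv2.imwrite('pics/pre_%s.png'%n,c['img']);P,ok,h,s,v,x,y,z=parts(c)
    m=ok&(h<22)&(s>70)&(x>350)&(x<500)&(y<293)&(y>130)&(z>8)&(z<60);print(rect(P[m]),np.percentile(z[m],[5,25,50,75,95]).round())
    for w in whites(c,-5,30): 
        if w[2][1]>200: print(w)
"
```

```text
t6.9 pos [413.3  31.   19.2] yaw1.501 roll -0.000 shift mm [214.3   2.4  -2.8] F [-0.4  0.1 -0.9] gap19.5
(array([425.4, 222.4]), array([179.5,  82.7]), [[351, 157], [427, 124], [500, 287], [424, 321]]) [33. 36. 38. 40. 43.]
([190.3, 207.3], 7, [528.2, 364.1, 13.5], [520.0, 362.0, 11.0], [534.0, 366.0, 17.0])
(array([419.3, 215.5]), array([167.8,  59. ]), [[370, 141], [428, 127], [468, 290], [411, 304]]) [34. 36. 38. 39. 41.]
([276.3, 293.8], 10, [527.1, 342.9, 5.8], [520.0, 338.0, -3.0], [533.0, 347.0, 14.0])
([300.3, 312.3], 30, [435.2, 350.4, 10.0], [424.0, 342.0, -4.0], [453.0, 356.0, 16.0])
([287.4, 320.4], 5, [454.4, 386.0, -1.8], [452.0, 382.0, -4.0], [456.0, 391.0, 1.0])
([253.2, 333.0], 8, [509.6, 466.8, -1.6], [499.0, 465.0, -4.0], [523.0, 468.0, 0.0])
([95.5, 376.5], 16, [766.4, 777.8, -1.3], [736.0, 777.0, -3.0], [797.0, 778.0, 1.0])
([63.5, 396.5], 4, [791.2, 850.7, -2.1], [785.0, 850.0, -4.0], [798.0, 851.0, 0.0])
```

Emit:
arm_command:
  plan:
    - [-1, 0, 0, -0.004, 0]
    - [-1, 0.0265, 0.0003, 0, 0]
    - [-1, 0.0265, 0.0003, 0, 0]
    - [-1, 0.0265, 0.0003, 0, 0]
    - [-1, 0.0265, 0.0003, 0, 0]
    - [-1, 0.0265, 0.0003, 0, 0]
    - [-1, 0.0265, 0.0003, 0, 0]
    - [-1, 0.0265, 0.0003, 0, 0]
    - [-1, 0.0265, 0.0003, 0, 0]
    - [-1, 0, 0, 0, 0]

```text
clock: 8.25
eef_pos: [431.8, 243.5, 25.3]
eef_rot: [3.141, -0.001, 1.503]
wrist_force: [0.7, 0.1, -0.5]
finger_gap: 19.4
finger_force: 50.0
```

```bash
python3 -c "
from h import *
a,b=sh(-50,64); go(a,b,4,np.radians(86))
a=np.hstack([cv2.resize(cam('top')['img'][130:280,110:310],(400,300)),cv2.resize(cam('side')['img'][240:390,190:390],(400,300))])
cv2.imwrite('pics/in1.png',a)"
```

```text
t8.2 pos [431.8 243.5  25.3] yaw1.503 roll 0.002 shift mm [ 1.  -1.2 21.3] F [ 0.7  0.1 -0.5] gap19.4
```

View pics/in1.png

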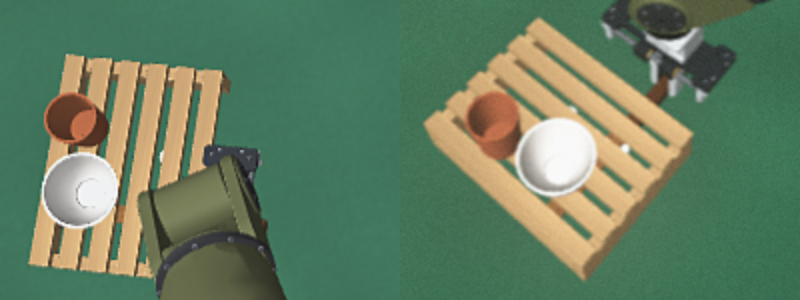

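The rake is in over spacer A, and both spacers are undisturbed at (162,156) in the left crop and (625,148) and (572,108) in the right. Next: lower and drag.

Emit:
arm_command:
  plan:
    - [-1, 0, 0, 0.015, 0]
    - [-1, 0, 0, 0.006, 0]
    - [-1, -0.016, 0, 0, 0]
    - [-1, -0.016, 0, 0, 0]
    - [-1, -0.016, 0, 0, 0]
    - [-1, -0.016, 0, 0, 0]
    - [-1, -0.016, 0, 0, 0]
    - [-1, -0.016, 0, 0, 0]
    - [-1, -0.016, 0, 0, 0]
    - [-1, -0.016, 0, 0, 0]
    - [-1, -0.016, 0, 0, 0]
    - [-1, -0.016, 0, 0, 0]
    - [-1, -0.016, 0, 0, 0]
    - [-1, -0.016, 0, 0, 0]
    - [-1, -0.016, 0, 0, 0]
    - [-1, -0.016, 0, 0, 0]
    - [-1, 0, 0, 0, 0]

```text
clock: 10.48
eef_pos: [415.9, 17.9, 3.7]
eef_rot: [3.142, 0.0, 1.499]
wrist_force: [-0.3, 0.0, 0.1]
finger_gap: 19.6
finger_force: 50.0
```

```bash
python3 -c "
from h import *
go(0,0,0)
for n in ('top','side'):
    c=cam(n)
    for w in whites(c,-5,30): 
        if w[2][1]>0: print(w)
a,b=sh(-268,64);go(a,b,24,np.radians(86))
a,b=sh(-268,-25);go(a,b,24,np.radians(86))
"
```

```text
t10.5 pos [415.9  17.9   3.7] yaw1.499 roll 0.000 shift mm [ -47.6 -413.6    3.7] F [-0.3  0.   0.1] gap19.6
([190.3, 207.3], 7, [528.4, 364.5, 12.1], [522.0, 362.0, 6.0], [535.0, 366.0, 15.0])
([230.0, 247.4], 12, [417.8, 246.2, 11.4], [416.0, 238.0, 1.0], [419.0, 256.0, 19.0])
([359.8, 233.1], 12, [433.0, 28.5, 17.4], [428.0, 25.0, 0.0], [436.0, 31.0, 29.0])
([368.9, 238.5], 15, [398.2, 30.2, 17.7], [394.0, 20.0, -3.0], [404.0, 34.0, 28.0])
([325.5, 288.4], 22, [418.1, 249.3, 8.8], [416.0, 234.0, -2.0], [421.0, 260.0, 19.0])
([276.1, 293.7], 9, [527.7, 342.9, 6.0], [522.0, 337.0, -3.0], [533.0, 348.0, 16.0])
([287.4, 320.4], 5, [454.4, 385.9, -1.9], [453.0, 383.0, -5.0], [457.0, 390.0, 1.0])
([253.2, 333.0], 8, [509.5, 466.9, -1.2], [500.0, 466.0, -4.0], [522.0, 469.0, 0.0])
([95.5, 376.5], 16, [766.5, 777.8, -1.4], [735.0, 777.0, -4.0], [798.0, 778.0, 0.0])
([63.5, 396.5], 4, [791.6, 850.8, -2.7], [786.0, 850.0, -4.0], [799.0, 851.0, -0.0])
t10.6 pos [416.   18.8   3.7] yaw1.500 roll -0.001 shift mm [  8.2  -1.1 -20.3] F [-0.3  0.2 -0.7] gap19.7
t10.6 pos [416.   18.8   3.7] yaw1.500 roll -0.001 shift mm [  8.2  87.9 -20.3] F [-0.3  0.2 -0.7] gap19.7
```

Emit:
arm_command:
  plan:
    - [-1, 0, 0, -0.02, 0]
    - [-1, 0, 0.0295, 0, 0]
    - [-1, 0, 0.0295, 0, 0]
    - [-1, 0, 0.029, 0, 0]
    - [-1, 0.028, 0, 0, 0]
    - [-1, 0.028, 0, 0, 0]
    - [-1, 0.028, 0, 0, 0]
    - [-1, 0.028, 0, 0, 0]
    - [-1, 0.028, 0, 0, 0]
    - [-1, 0.028, 0, 0, 0]
    - [-1, 0.028, 0, 0, 0]
    - [-1, 0.028, 0, 0, 0]
    - [-1, 0, 0, 0, 0]

```text
clock: 12.2
eef_pos: [519.0, 238.0, 23.4]
eef_rot: [-3.141, -0.0, 1.504]
wrist_force: [-0.7, -0.2, -1.1]
finger_gap: 18.9
finger_force: 50.0
```

Emit:
arm_command:
  plan:
    - [-1, 0, 0, 0.014, 0]
    - [-1, 0, 0, 0.006, 0]
    - [-1, -0.016, 0, 0, 0]
    - [-1, -0.016, 0, 0, 0]
    - [-1, -0.016, 0, 0, 0]
    - [-1, -0.016, 0, 0, 0]
    - [-1, -0.016, 0, 0, 0]
    - [-1, -0.016, 0, 0, 0]
    - [-1, -0.016, 0, 0, 0]
    - [-1, -0.016, 0, 0, 0]
    - [-1, -0.016, 0, 0, 0]
    - [-1, -0.016, 0, 0, 0]
    - [-1, -0.016, 0, 0, 0]
    - [-1, -0.016, 0, 0, 0]
    - [-1, -0.016, 0, 0, 0]
    - [-1, -0.016, 0, 0, 0]
    - [-1, 0, 0, 0, 0]

```text
clock: 14.32
eef_pos: [503.7, 11.7, 3.6]
eef_rot: [-3.142, -0.0, 1.499]
wrist_force: [-0.1, 1.1, -1.3]
finger_gap: 19.9
finger_force: 50.0
```

```bash
python3 -c "
from h import *
go(0,0,0)
im=[]
for n in ('top','side'):
    c=cam(n); im.append(c['img'])
    for w in whites(c,-5,30): 
        if w[2][1]>0 and w[2][1]<700: print(w)
cv2.imwrite('pics/out2.png',np.hstack([cv2.resize(im[0][130:280,110:310],(400,300)),cv2.resize(im[1][230:380,190:390],(400,300))]))
for sy in (20,-75,-100,100):
  a,b=sh(-268,sy);go(a,b,24,np.radians(86))
"
```

```text
t14.3 pos [503.7  11.7   3.6] yaw1.499 roll 0.000 shift mm [ -47.6 -501.6    3.6] F [-0.1  1.1 -1.3] gap19.9
([233.4, 215.6], 5, [507.3, 241.2, 13.4], [506.0, 237.0, 10.0], [509.0, 246.0, 20.0])
([230.1, 244.0], 69, [427.3, 246.2, 12.6], [416.0, 235.0, -3.0], [438.0, 260.0, 19.0])
([338.0, 219.2], 12, [519.9, 22.9, 20.5], [511.0, 20.0, 8.0], [525.0, 31.0, 29.0])
([346.4, 224.5], 14, [486.0, 24.6, 18.9], [482.0, 17.0, 8.0], [492.0, 28.0, 28.0])
([301.9, 271.8], 19, [507.5, 243.3, 7.2], [504.0, 232.0, -2.0], [510.0, 251.0, 17.0])
([323.2, 286.7], 87, [427.0, 248.4, 8.2], [415.0, 228.0, -5.0], [445.0, 262.0, 18.0])
([287.4, 320.4], 5, [454.2, 386.2, -1.1], [452.0, 382.0, -3.0], [455.0, 390.0, 0.0])
([254.1, 333.6], 10, [506.5, 466.9, -1.3], [494.0, 466.0, -5.0], [522.0, 469.0, 1.0])
t14.4 pos [503.8  12.7   3.7] yaw1.500 roll -0.001 shift mm [  8.2 -45.1 -20.3] F [-0.6 -0.2 -1.4] gap19.4
t14.4 pos [503.8  12.7   3.7] yaw1.500 roll -0.001 shift mm [  8.2  49.9 -20.3] F [-0.6 -0.2 -1.4] gap19.4
t14.4 pos [503.8  12.7   3.7] yaw1.500 roll -0.001 shift mm [  8.2  74.9 -20.3] F [-0.6 -0.2 -1.4] gap19.4
t14.4 pos [503.8  12.7   3.7] yaw1.500 roll -0.001 shift mm [   8.2 -125.1  -20.3] F [-0.6 -0.2 -1.4] gap19.4
```

View pics/out2.png

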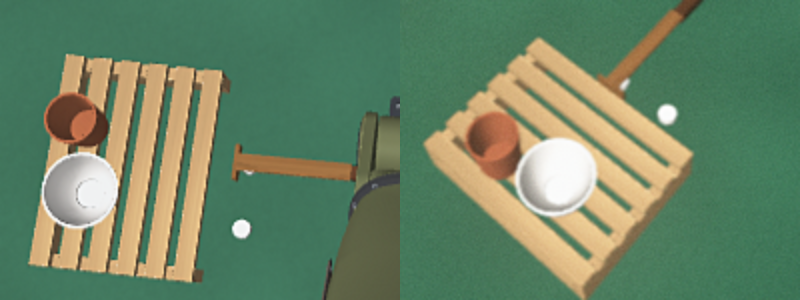

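Both spacers are out: A at (241,228), B at (250,170) by the strip in the left crop. A third could be hidden under the bowl or the slats, so I'll sweep the other lanes too.

Emit:
arm_command:
  plan:
    - [-1, 0, 0, -0.02, 0]
    - [-1, 0, -0.0225, 0, 0]
    - [-1, 0, -0.0225, 0, 0]
    - [-1, 0.028, 0, 0, 0]
    - [-1, 0.028, 0, 0, 0]
    - [-1, 0.028, 0, 0, 0]
    - [-1, 0.028, 0, 0, 0]
    - [-1, 0.028, 0, 0, 0]
    - [-1, 0.028, 0, 0, 0]
    - [-1, 0.028, 0, 0, 0]
    - [-1, 0.028, 0, 0, 0]
    - [-1, 0, 0, 0, 0]

```text
clock: 15.92
eef_pos: [474.2, 241.0, 23.5]
eef_rot: [3.141, -0.0, 1.503]
wrist_force: [-0.2, 0.5, -1.1]
finger_gap: 19.5
finger_force: 50.0
```

Emit:
arm_command:
  plan:
    - [-1, 0, 0, 0.014, 0]
    - [-1, 0, 0, 0.006, 0]
    - [-1, -0.016, 0, 0, 0]
    - [-1, -0.016, 0, 0, 0]
    - [-1, -0.016, 0, 0, 0]
    - [-1, -0.016, 0, 0, 0]
    - [-1, -0.016, 0, 0, 0]
    - [-1, -0.016, 0, 0, 0]
    - [-1, -0.016, 0, 0, 0]
    - [-1, -0.016, 0, 0, 0]
    - [-1, -0.016, 0, 0, 0]
    - [-1, -0.016, 0, 0, 0]
    - [-1, -0.016, 0, 0, 0]
    - [-1, -0.016, 0, 0, 0]
    - [-1, -0.016, 0, 0, 0]
    - [-1, -0.016, 0, 0, 0]
    - [-1, 0, 0, 0, 0]

```text
clock: 18.05
eef_pos: [458.8, 14.9, 3.7]
eef_rot: [-3.142, -0.0, 1.499]
wrist_force: [0.2, 0.7, -2.5]
finger_gap: 19.8
finger_force: 50.0
```

```bash
cat >> h.py <<'E'
def sp():
    for n in ('top','side'):
        for w in whites(cam(n),-5,30):
            if 100<w[2][1]<470: print(n,w)
E
python3 -c "
from h import *
sp()
for sy in (-70,-98,98):
  a,b=sh(-268,sy);go(a,b,24,np.radians(86))
"
```

```text
top ([234.2, 211.9], 67, [518.0, 239.6, 12.9], [506.0, 229.0, -3.0], [529.0, 254.0, 20.0])
top ([230.1, 244.0], 67, [427.3, 246.0, 13.0], [416.0, 235.0, -3.0], [439.0, 259.0, 20.0])
side ([299.4, 269.7], 80, [517.7, 242.2, 8.2], [500.0, 220.0, -4.0], [536.0, 262.0, 23.0])
side ([323.1, 286.6], 86, [427.2, 248.4, 8.5], [414.0, 228.0, -4.0], [445.0, 262.0, 18.0])
side ([287.5, 320.5], 6, [453.8, 386.2, -1.3], [451.0, 381.0, -3.0], [457.0, 391.0, 1.0])
side ([253.2, 333.0], 8, [509.3, 467.0, -0.7], [499.0, 465.0, -4.0], [523.0, 468.0, 1.0])
t18.1 pos [458.9  15.8   3.7] yaw1.500 roll -0.001 shift mm [  8.2  89.9 -20.3] F [ 0.6 -0.3 -2.1] gap19.8
t18.1 pos [458.9  15.8   3.7] yaw1.500 roll -0.001 shift mm [  8.2 117.9 -20.3] F [ 0.6 -0.3 -2.1] gap19.8
t18.1 pos [458.9  15.8   3.7] yaw1.500 roll -0.001 shift mm [  8.2 -78.1 -20.3] F [ 0.6 -0.3 -2.1] gap19.8
```

Emit:
arm_command:
  plan:
    - [-1, 0, 0, -0.02, 0]
    - [-1, 0, 0.03, 0, 0]
    - [-1, 0, 0.03, 0, 0]
    - [-1, 0, 0.03, 0, 0]
    - [-1, 0.028, 0, 0, 0]
    - [-1, 0.028, 0, 0, 0]
    - [-1, 0.028, 0, 0, 0]
    - [-1, 0.028, 0, 0, 0]
    - [-1, 0.028, 0, 0, 0]
    - [-1, 0.028, 0, 0, 0]
    - [-1, 0.028, 0, 0, 0]
    - [-1, 0.028, 0, 0, 0]
    - [-1, 0, 0, 0, 0]

```text
clock: 19.77
eef_pos: [563.8, 234.6, 23.3]
eef_rot: [-3.141, 0.0, 1.504]
wrist_force: [-0.1, -0.7, -0.6]
finger_gap: 19.6
finger_force: 50.0
```

Emit:
arm_command:
  plan:
    - [-1, 0, 0, 0.014, 0]
    - [-1, 0, 0, 0.006, 0]
    - [-1, -0.016, 0, 0, 0]
    - [-1, -0.016, 0, 0, 0]
    - [-1, -0.016, 0, 0, 0]
    - [-1, -0.016, 0, 0, 0]
    - [-1, -0.016, 0, 0, 0]
    - [-1, -0.016, 0, 0, 0]
    - [-1, -0.016, 0, 0, 0]
    - [-1, -0.016, 0, 0, 0]
    - [-1, -0.016, 0, 0, 0]
    - [-1, -0.016, 0, 0, 0]
    - [-1, -0.016, 0, 0, 0]
    - [-1, -0.016, 0, 0, 0]
    - [-1, -0.016, 0, 0, 0]
    - [-1, -0.016, 0, 0, 0]
    - [-1, 0, 0, 0, 0]

```text
clock: 21.9
eef_pos: [548.6, 8.5, 3.6]
eef_rot: [-3.142, 0.0, 1.499]
wrist_force: [-0.6, 0.7, -0.7]
finger_gap: 19.9
finger_force: 50.0
```

```bash
python3 -c "
from h import *
sp()
for sy in (-97,98):
  a,b=sh(-268,sy);go(a,b,24,np.radians(86))
"
```

```text
top ([234.2, 211.9], 67, [518.0, 239.7, 12.4], [506.0, 229.0, -1.0], [529.0, 253.0, 18.0])
top ([198.2, 243.2], 25, [427.6, 335.4, 12.1], [417.0, 331.0, -1.0], [439.0, 344.0, 19.0])
side ([299.7, 269.8], 83, [517.2, 241.8, 7.9], [505.0, 220.0, -5.0], [533.0, 255.0, 18.0])
side ([287.4, 320.4], 5, [454.0, 386.4, -0.4], [453.0, 383.0, -4.0], [456.0, 390.0, 1.0])
side ([254.1, 333.6], 10, [506.1, 467.1, -0.3], [494.0, 466.0, -3.0], [522.0, 469.0, 4.0])
t22.0 pos [548.7   9.6   3.6] yaw1.500 roll -0.001 shift mm [  8.2  26.9 -20.4] F [ 0.7  0.6 -1.1] gap19.6
t22.0 pos [548.7   9.6   3.6] yaw1.500 roll -0.001 shift mm [   8.2 -168.1  -20.4] F [ 0.7  0.6 -1.1] gap19.6
```

Spacer A has been knocked back under the shelf, to about (428,333). I'll finish the right-hand lane, then rake A out again with the left-hand lane.

Emit:
arm_command:
  plan:
    - [-1, 0, 0, -0.02, 0]
    - [-1, 0, 0.027, 0, 0]
    - [-1, 0.028, 0, 0, 0]
    - [-1, 0.028, 0, 0, 0]
    - [-1, 0.028, 0, 0, 0]
    - [-1, 0.028, 0, 0, 0]
    - [-1, 0.028, 0, 0, 0]
    - [-1, 0.028, 0, 0, 0]
    - [-1, 0.028, 0, 0, 0]
    - [-1, 0.028, 0, 0, 0]
    - [-1, 0, 0, 0, 0]

```text
clock: 23.38
eef_pos: [590.7, 232.8, 23.3]
eef_rot: [-3.141, 0.0, 1.503]
wrist_force: [-0.4, -0.1, -1.3]
finger_gap: 19.3
finger_force: 50.0
```

Emit:
arm_command:
  plan:
    - [-1, 0, 0, 0.014, 0]
    - [-1, 0, 0, 0.006, 0]
    - [-1, -0.016, 0, 0, 0]
    - [-1, -0.016, 0, 0, 0]
    - [-1, -0.016, 0, 0, 0]
    - [-1, -0.016, 0, 0, 0]
    - [-1, -0.016, 0, 0, 0]
    - [-1, -0.016, 0, 0, 0]
    - [-1, -0.016, 0, 0, 0]
    - [-1, -0.016, 0, 0, 0]
    - [-1, -0.016, 0, 0, 0]
    - [-1, -0.016, 0, 0, 0]
    - [-1, -0.016, 0, 0, 0]
    - [-1, -0.016, 0, 0, 0]
    - [-1, -0.016, 0, 0, 0]
    - [-1, -0.016, 0, 0, 0]
    - [-1, 0, 0, 0, 0]

```text
clock: 25.5
eef_pos: [575.5, 6.5, 3.6]
eef_rot: [3.142, -0.0, 1.499]
wrist_force: [-0.2, -0.2, -0.9]
finger_gap: 19.6
finger_force: 50.0
```

```bash
python3 -c "
from h import *
sp()
for sy in (83,98):
  a,b=sh(-268,sy);go(a,b,24,np.radians(86))
"
```

```text
top ([234.2, 211.9], 67, [518.0, 239.6, 13.0], [506.0, 228.0, -3.0], [529.0, 254.0, 19.0])
top ([198.2, 243.2], 25, [427.5, 335.3, 12.5], [417.0, 330.0, -1.0], [439.0, 345.0, 18.0])
side ([299.6, 269.7], 81, [517.5, 241.7, 8.1], [506.0, 222.0, -4.0], [536.0, 256.0, 17.0])
side ([287.4, 320.4], 5, [454.8, 385.6, -3.1], [452.0, 381.0, -4.0], [456.0, 390.0, -1.0])
side ([254.5, 333.9], 8, [505.1, 466.8, -1.3], [494.0, 466.0, -3.0], [517.0, 468.0, 1.0])
t25.6 pos [575.6   7.7   3.7] yaw1.501 roll -0.000 shift mm [   8.2 -180.1  -20.3] F [ 0.5  0.9 -1.1] gap19.4
t25.6 pos [575.6   7.7   3.7] yaw1.501 roll -0.000 shift mm [   8.2 -195.1  -20.3] F [ 0.5  0.9 -1.1] gap19.4
```

Emit:
arm_command:
  plan:
    - [-1, 0, 0, -0.02, 0]
    - [-1, 0, -0.036, 0, 0]
    - [-1, 0, -0.036, 0, 0]
    - [-1, 0, -0.036, 0, 0]
    - [-1, 0, -0.036, 0, 0]
    - [-1, 0, -0.036, 0, 0]
    - [-1, 0.028, 0, 0, 0]
    - [-1, 0.028, 0, 0, 0]
    - [-1, 0.028, 0, 0, 0]
    - [-1, 0.028, 0, 0, 0]
    - [-1, 0.028, 0, 0, 0]
    - [-1, 0.028, 0, 0, 0]
    - [-1, 0.028, 0, 0, 0]
    - [-1, 0.028, 0, 0, 0]
    - [-1, 0, 0, 0, 0]

```text
clock: 27.48
eef_pos: [411.4, 245.3, 23.7]
eef_rot: [3.141, -0.0, 1.503]
wrist_force: [0.1, -0.4, -0.2]
finger_gap: 19.6
finger_force: 50.0
```

Emit:
arm_command:
  plan:
    - [-1, 0, 0, 0.014, 0]
    - [-1, 0, 0, 0.006, 0]
    - [-1, -0.016, 0, 0, 0]
    - [-1, -0.016, 0, 0, 0]
    - [-1, -0.016, 0, 0, 0]
    - [-1, -0.016, 0, 0, 0]
    - [-1, -0.016, 0, 0, 0]
    - [-1, -0.016, 0, 0, 0]
    - [-1, -0.016, 0, 0, 0]
    - [-1, -0.016, 0, 0, 0]
    - [-1, -0.016, 0, 0, 0]
    - [-1, -0.016, 0, 0, 0]
    - [-1, -0.016, 0, 0, 0]
    - [-1, -0.016, 0, 0, 0]
    - [-1, -0.016, 0, 0, 0]
    - [-1, -0.016, 0, 0, 0]
    - [-1, 0, 0, 0, 0]

```text
clock: 29.6
eef_pos: [395.9, 19.3, 3.7]
eef_rot: [3.142, 0.0, 1.499]
wrist_force: [0.6, -0.5, -1.4]
finger_gap: 19.5
finger_force: 50.0
```

```bash
python3 -c "
from h import *
sp(); go(300,330,150)
im=[cam(n)['img'] for n in ('top','side')]
cv2.imwrite('pics/out3.png',np.hstack([cv2.resize(im[0][130:280,110:310],(400,300)),cv2.resize(im[1][230:380,190:390],(400,300))]))
"
```

```text
top ([234.2, 211.9], 66, [517.8, 239.6, 12.9], [506.0, 229.0, 1.0], [530.0, 253.0, 19.0])
top ([198.0, 243.1], 31, [427.8, 335.7, 13.1], [417.0, 329.0, -0.0], [439.0, 343.0, 20.0])
side ([299.6, 269.8], 82, [517.1, 241.9, 8.0], [506.0, 221.0, -4.0], [535.0, 255.0, 16.0])
side ([287.4, 320.4], 5, [454.5, 385.8, -2.3], [452.0, 382.0, -5.0], [456.0, 391.0, 0.0])
side ([255.4, 334.7], 7, [501.3, 467.3, -0.9], [494.0, 465.0, -3.0], [510.0, 469.0, 1.0])
t29.7 pos [396.   20.2   3.7] yaw1.500 roll 0.000 shift mm [ 302.2 -117.6 -146.3] F [ 0.5  0.5 -0.5] gap19.8
```

View pics/out3.png

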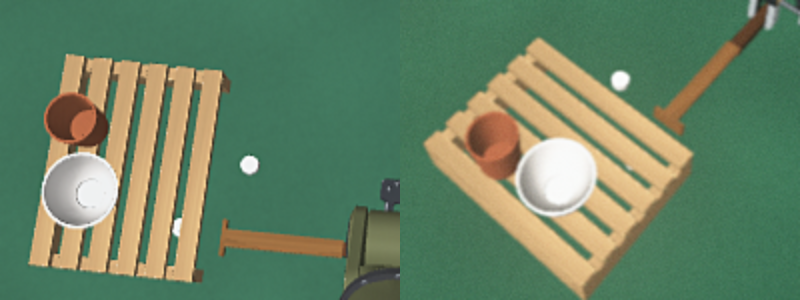

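The last drag left A where it was: (178,227) in the left crop, still under the front slat. I'll check whether the rake has pitched in the grip.

```bash
python3 -c "
from h import *
for n in ('top','side'):
    c=cam(n);P,ok,h,s,v,x,y,z=parts(c)
    m=ok&(h<22)&(s>70)&(x>370)&(x<460)&(y<290)&(y>60)&(z>5)&(z<90)
    for a in range(60,290,25):
        k=m&(y>=a)&(y<a+25)
        if k.sum()>5: print(n,a,k.sum(),np.percentile(z[k],[10,50,90]).round(1),x[k].min().round(),x[k].max().round(),y[k].max().round())
"
```

```text
top 85 37 [31.  34.  37.3] 390.0 412.0 110.0
top 110 80 [32.3 35.7 40.2] 392.0 415.0 135.0
top 135 80 [34.9 38.3 41.3] 392.0 417.0 160.0
top 160 78 [36.1 39.8 42.7] 394.0 419.0 184.0
top 185 83 [38.5 42.4 46.4] 396.0 420.0 210.0
top 210 82 [40.8 44.1 48.3] 398.0 422.0 235.0
top 235 83 [43.5 45.9 49.1] 400.0 435.0 260.0
top 260 49 [43.5 48.3 50.3] 389.0 435.0 268.0
side 60 41 [25.4 28.8 31. ] 388.0 406.0 84.0
side 85 47 [22.7 30.6 33.8] 390.0 412.0 109.0
side 110 54 [31.7 33.7 37.7] 390.0 414.0 135.0
side 135 55 [33.1 36.  38.9] 392.0 417.0 159.0
side 160 59 [36.1 38.3 40.2] 393.0 417.0 184.0
side 185 59 [39.2 40.8 42.5] 395.0 418.0 210.0
side 210 62 [40.6 42.2 44.9] 396.0 420.0 235.0
side 235 65 [42.7 45.1 47.5] 399.0 422.0 260.0
side 260 102 [31.  43.4 48.3] 387.0 436.0 273.0
```

The rake has pitched up in the grip (lip about 22 mm high), so the later sweeps were void. I'll let it fall flat, regrip harder, and repeat those lanes with gentler lowering.

Emit:
arm_command:
  plan:
    - [-0.3, 0, 0, 0, 0]
    - [-0.3, 0, 0, 0, 0]
    - [-0.3, 0, 0, 0, 0]
    - [-0.3, 0, 0, 0, 0]
    - [-1, 0, 0, 0, 0]
    - [-1, 0, 0, 0, 0]
    - [-1, 0, 0, 0, 0]
    - [-1, 0, 0, 0, 0]
    - [-1, 0, 0, 0, 0]
    - [-1, 0, 0, -0.005, 0]
    - [-1, 0, 0, -0.0155, 0]
    - [-1, 0, 0, 0, 0]
  newtons: 60

```text
clock: 31.4
eef_pos: [396.6, 20.2, 24.9]
eef_rot: [3.14, -0.0, 1.501]
wrist_force: [-0.2, -0.2, -1.4]
finger_gap: 19.7
finger_force: 60.0
```

```bash
cat >> h.py <<'E'
def strip():
    s=manip.read_state(); p=np.array(s["eef_pos"]); yw=s["eef_rot"][2]
    c=cam('side');P,ok,h,s,v,x,y,z=parts(c)
    Q=P-p; a=Q[...,0]*np.cos(yw)+Q[...,1]*np.sin(yw); b=Q[...,0]*np.sin(yw)-Q[...,1]*np.cos(yw)
    m=ok&(h<22)&(s>70)&(abs(b)<10)&(z>5)&(z<90)&(P[...,1]<280)
    print("strip height minus TCP:",[(k,round(float(np.median(z[m&(a>=k)&(a<k+30)]))-p[2],1)) for k in range(80,240,30) if (m&(a>=k)&(a<k+30)).sum()>5],"lip end",a[m].max().round(), "lateral",b[m].mean().round(1))
E
python3 -c "
from h import *
strip()
for sy in (77,83):
  a,b=sh(-50,sy);go(a,b,24,np.radians(86))"
```

```text
strip height minus TCP: [(80, np.float64(17.6)), (110, np.float64(17.8)), (140, np.float64(17.1)), (170, np.float64(18.0)), (200, np.float64(17.5)), (230, np.float64(16.9))] lip end 254.0 lateral -0.6
t31.4 pos [396.2  20.2  24.4] yaw1.501 roll -0.000 shift mm [226.2   5.7   0.4] F [-1.2  0.3 -1.4] gap19.5
t31.4 pos [396.2  20.2  24.4] yaw1.501 roll -0.000 shift mm [226.2  -0.3   0.4] F [-1.2  0.3 -1.4] gap19.5
```

Emit:
arm_command:
  plan:
    - [-1, 0.028, 0.001, 0, 0]
    - [-1, 0.028, 0.001, 0, 0]
    - [-1, 0.028, 0.001, 0, 0]
    - [-1, 0.028, 0, 0, 0]
    - [-1, 0.028, 0, 0, 0]
    - [-1, 0.028, 0, 0, 0]
    - [-1, 0.028, 0, 0, 0]
    - [-1, 0.02, 0, 0, 0]
    - [-1, 0.008, 0, 0, 0]
    - [-1, 0, 0, 0.008, 0]
    - [-1, 0, 0, 0.006, 0]
    - [-1, 0, 0, 0.004, 0]
    - [-1, 0, 0, 0.001, 0]

```text
clock: 33.08
eef_pos: [415.6, 243.0, 8.1]
eef_rot: [3.14, -0.001, 1.5]
wrist_force: [-20.4, -13.7, 66.6]
finger_gap: 19.4
finger_force: 60.1
```

Emit:
arm_command:
  plan:
    - [-1, -0.016, 0, 0, 0]
    - [-1, -0.016, 0, 0, 0]
    - [-1, -0.016, 0, 0, 0]
    - [-1, -0.016, 0, 0, 0]
    - [-1, -0.016, 0, 0, 0]
    - [-1, -0.016, 0, 0, 0]
    - [-1, -0.016, 0, 0, 0]
    - [-1, -0.016, 0, 0, 0]
    - [-1, -0.016, 0, 0, 0]
    - [-1, -0.016, 0, 0, 0]
    - [-1, -0.016, 0, 0, 0]
    - [-1, -0.016, 0, 0, 0]
    - [-1, -0.016, 0, 0, 0]
    - [-1, -0.016, 0, 0, 0]
    - [-1, -0.016, 0, 0, 0]
    - [-1, 0, 0, 0, 0]

```text
clock: 35.08
eef_pos: [397.5, 2.9, 5.1]
eef_rot: [-3.141, 0.001, 1.499]
wrist_force: [-0.5, -2.6, 2.6]
finger_gap: 19.4
finger_force: 60.0
```

```bash
python3 -c "
from h import *
strip(); sp()
for sy in (20,98):
  a,b=sh(-50,sy);go(a,b,24,np.radians(86))"
```

```text
strip height minus TCP: [(80, np.float64(26.2)), (110, np.float64(28.3)), (140, np.float64(31.0)), (170, np.float64(34.2)), (200, np.float64(35.9)), (230, np.float64(37.5))] lip end 254.0 lateral -0.6
top ([234.3, 211.8], 66, [518.1, 239.4, 13.1], [506.0, 228.0, -3.0], [530.0, 254.0, 19.0])
top ([198.1, 242.4], 34, [429.7, 335.8, 11.9], [417.0, 330.0, -5.0], [443.0, 342.0, 20.0])
side ([299.6, 269.8], 80, [517.0, 242.0, 8.3], [504.0, 220.0, -5.0], [535.0, 256.0, 17.0])
side ([303.5, 313.8], 8, [427.3, 346.6, 3.3], [423.0, 345.0, -4.0], [433.0, 349.0, 7.0])
side ([287.4, 320.4], 5, [454.2, 386.2, -1.0], [452.0, 382.0, -2.0], [456.0, 390.0, -0.0])
side ([253.2, 333.0], 8, [509.2, 467.0, -0.6], [500.0, 465.0, -4.0], [523.0, 469.0, 4.0])
t35.2 pos [397.7   4.    5.1] yaw1.501 roll -0.000 shift mm [242.3  60.1 -18.9] F [-0.5 -2.   3. ] gap19.6
t35.2 pos [397.7   4.    5.1] yaw1.501 roll -0.000 shift mm [242.3 -17.9 -18.9] F [-0.5 -2.   3. ] gap19.6
```

The force came from the handle itself, whose front reaches sx≈33 at full depth, landing on A near the opening. I'll regrip and insert only a short way for A.

Emit:
arm_command:
  plan:
    - [-0.3, 0, 0, 0, 0]
    - [-0.3, 0, 0, 0.0015, 0]
    - [-0.3, 0, 0, 0, 0]
    - [-0.3, 0, 0, 0, 0]
    - [-1, 0, 0, 0, 0]
    - [-1, 0, 0, 0, 0]
    - [-1, 0, 0, 0, 0]
    - [-1, 0, 0, 0, 0]
    - [-1, 0, 0, 0, 0]
    - [-1, 0, 0, -0.005, 0]
    - [-1, 0, 0, -0.0155, 0]
    - [-1, 0, 0, 0, 0]
  newtons: 60

```text
clock: 36.72
eef_pos: [398.5, 4.0, 24.9]
eef_rot: [3.14, 0.0, 1.501]
wrist_force: [-0.2, 0.3, -1.4]
finger_gap: 19.3
finger_force: 60.0
```

```bash
python3 -c "
from h import *
strip()
a,b=sh(-162,72);go(a,b,24,np.radians(86))"
```

```text
strip height minus TCP: [(80, np.float64(17.6)), (110, np.float64(17.6)), (140, np.float64(17.7)), (170, np.float64(17.5)), (200, np.float64(17.4)), (230, np.float64(16.8))] lip end 256.0 lateral -0.6
t36.8 pos [398.1   4.   24.4] yaw1.501 roll -0.000 shift mm [130.2   7.7   0.4] F [ 0.2  0.  -0.8] gap19.5
```

Emit:
arm_command:
  plan:
    - [-1, 0.026, 0.004, 0, 0]
    - [-1, 0.026, 0.004, 0, 0]
    - [-1, 0.026, 0, 0, 0]
    - [-1, 0.026, 0, 0, 0]
    - [-1, 0.026, 0, 0, 0]
    - [-1, 0, 0, 0, 0]
    - [-1, 0, 0, 0.008, 0]
    - [-1, 0, 0, 0.006, 0]
    - [-1, 0, 0, 0.005, 0]
    - [-1, 0, 0, 0, 0]
    - [-1, -0.016, 0, 0, 0]
    - [-1, -0.016, 0, 0, 0]
    - [-1, -0.016, 0, 0, 0]
    - [-1, -0.016, 0, 0, 0]
    - [-1, -0.016, 0, 0, 0]
    - [-1, -0.016, 0, 0, 0]
    - [-1, -0.016, 0, 0, 0]
    - [-1, -0.016, 0, 0, 0]
    - [-1, 0, 0, 0, 0]

```text
clock: 39.15
eef_pos: [405.9, 4.3, 5.3]
eef_rot: [3.141, 0.0, 1.499]
wrist_force: [0.0, 1.0, -2.2]
finger_gap: 19.5
finger_force: 60.0
```

```bash
python3 -c "
from h import *
strip(); sp()
for sy in (97,):
  a,b=sh(-50,sy);go(a,b,24,np.radians(86))"
```

```text
strip height minus TCP: [(80, np.float64(17.5)), (110, np.float64(17.6)), (140, np.float64(17.3)), (170, np.float64(17.7)), (200, np.float64(17.4)), (230, np.float64(17.3))] lip end 256.0 lateral -0.4
top ([234.2, 211.9], 66, [517.9, 239.7, 13.0], [506.0, 228.0, -2.0], [530.0, 254.0, 19.0])
side ([299.6, 269.8], 83, [517.3, 242.0, 7.7], [505.0, 222.0, -5.0], [536.0, 255.0, 16.0])
side ([329.3, 287.8], 6, [410.6, 240.3, 6.1], [410.0, 237.0, 0.0], [412.0, 245.0, 15.0])
side ([287.4, 320.4], 5, [454.5, 385.8, -2.3], [453.0, 381.0, -4.0], [456.0, 390.0, 0.0])
side ([251.5, 331.5], 4, [516.1, 466.5, -1.2], [509.0, 465.0, -3.0], [523.0, 468.0, 1.0])
t39.3 pos [406.    5.6   5.2] yaw1.501 roll -0.000 shift mm [240.1 -25.1 -18.8] F [ 1.1  0.6 -1.6] gap19.2
```

Emit:
arm_command:
  plan:
    - [-1, 0, 0, -0.0195, 0]
    - [-1, 0, -0.025, 0, 0]
    - [-1, 0.03, 0, 0, 0]
    - [-1, 0.03, 0, 0, 0]
    - [-1, 0.03, 0, 0, 0]
    - [-1, 0.03, 0, 0, 0]
    - [-1, 0.03, 0, 0, 0]
    - [-1, 0.03, 0, 0, 0]
    - [-1, 0.03, 0, 0, 0]
    - [-1, 0.02, 0, 0, 0]
    - [-1, 0.008, 0, 0, 0]
    - [-1, 0, 0, 0, 0]
    - [-1, 0, 0, 0.008, 0]
    - [-1, 0, 0, 0.006, 0]
    - [-1, 0, 0, 0.005, 0]

```text
clock: 41.18
eef_pos: [398.5, 244.8, 7.0]
eef_rot: [3.14, -0.001, 1.5]
wrist_force: [-6.7, 1.6, 15.5]
finger_gap: 19.7
finger_force: 73.3
```

Emit:
arm_command:
  plan:
    - [-1, -0.016, 0, 0, 0]
    - [-1, -0.016, 0, 0, 0]
    - [-1, -0.016, 0, 0, 0]
    - [-1, -0.016, 0, 0, 0]
    - [-1, -0.016, 0, 0, 0]
    - [-1, -0.016, 0, 0, 0]
    - [-1, -0.016, 0, 0, 0]
    - [-1, -0.016, 0, 0, 0]
    - [-1, -0.016, 0, 0, 0]
    - [-1, -0.016, 0, 0, 0]
    - [-1, -0.016, 0, 0, 0]
    - [-1, -0.016, 0, 0, 0]
    - [-1, -0.016, 0, 0, 0]
    - [-1, -0.016, 0, 0, 0]
    - [-1, 0, 0, 0, 0]

```text
clock: 43.05
eef_pos: [382.0, 20.3, 5.7]
eef_rot: [3.141, 0.0, 1.499]
wrist_force: [0.4, 0.0, -1.3]
finger_gap: 19.2
finger_force: 60.0
```

```bash
python3 -c "
from h import *
strip(); sp()
for sy in (20,-70):
  a,b=sh(-50,sy);go(a,b,24,np.radians(86))"
```

```text
strip height minus TCP: [(80, np.float64(17.4)), (110, np.float64(17.3)), (140, np.float64(18.1)), (170, np.float64(16.8)), (200, np.float64(17.6)), (230, np.float64(17.4))] lip end 257.0 lateral -0.5
top ([234.2, 211.9], 65, [518.0, 239.5, 13.1], [506.0, 228.0, -4.0], [530.0, 252.0, 19.0])
top ([235.2, 243.0], 68, [430.5, 232.3, 12.3], [419.0, 221.0, -3.0], [443.0, 245.0, 19.0])
side ([299.7, 269.7], 81, [517.1, 241.8, 8.3], [506.0, 222.0, -4.0], [535.0, 255.0, 18.0])
side ([325.1, 282.7], 87, [429.6, 234.3, 8.2], [418.0, 213.0, -3.0], [446.0, 248.0, 17.0])
side ([287.4, 320.4], 5, [454.2, 386.1, -1.2], [452.0, 381.0, -3.0], [456.0, 391.0, 1.0])
side ([253.2, 333.0], 8, [509.3, 467.0, -0.9], [500.0, 466.0, -3.0], [522.0, 469.0, 2.0])
t43.2 pos [382.   21.4   5.7] yaw1.501 roll -0.000 shift mm [226.   77.  -18.3] F [-0.2 -0.3 -1.8] gap19.8
t43.2 pos [382.   21.4   5.7] yaw1.501 roll -0.000 shift mm [226.  167.  -18.3] F [-0.2 -0.3 -1.8] gap19.8
```

```bash
python3 -c "
from h import *
vis=np.zeros((220,260),np.uint8)
for n in ('top','side'):
    P=cloud(cam(n)); c=np.cos(np.radians(86)); s=np.sin(np.radians(86))
    m=(P[...,2]<7)&(P[...,2]>-8); q=P[m]-[498,290,0]
    sx=q[:,0]*c+q[:,1]*s; sy=-q[:,0]*s+q[:,1]*c
    k=(sx>0)&(sx<206)&(abs(sy)<127); 
    for a,b in zip(sx[k],sy[k]): vis[int(a),int(b+128)]=1
yy,xx=np.mgrid[-9:10,-9:10]; K=((yy**2+xx**2)<=81).astype(np.uint8)
f=cv2.dilate(vis,K)
free=[(a,b-128) for a in range(13,194) for b in range(14,242) if not f[a,b]]
h=np.array(free); print(len(free))
if len(free):
    n,L,st,ce=cv2.connectedComponentsWithStats((1-f)[:194,14:242].copy()); print([(st[i].tolist(),ce[i].round()) for i in range(1,n)])
"
```

```text
10624
[([0, 19, 228, 14, 1689], array([113.,  26.])), ([0, 62, 228, 11, 1452], array([114.,  67.])), ([0, 95, 228, 19, 2070], array([112., 105.])), ([0, 134, 228, 35, 3652], array([106., 148.])), ([0, 170, 228, 24, 1761], array([ 88., 188.]))]
```

I can't rule out a hidden third one, so I'll repeat the central and right lanes with the rake now known to be level.

Emit:
arm_command:
  plan:
    - [-1, 0, 0, -0.0195, 0]
    - [-1, 0, 0.038, 0, 0]
    - [-1, 0, 0.039, 0, 0]
    - [-1, 0.03, 0, 0, 0]
    - [-1, 0.03, 0, 0, 0]
    - [-1, 0.03, 0, 0, 0]
    - [-1, 0.03, 0, 0, 0]
    - [-1, 0.03, 0, 0, 0]
    - [-1, 0.03, 0, 0, 0]
    - [-1, 0.03, 0, 0, 0]
    - [-1, 0.01, 0, 0, 0]
    - [-1, 0, 0, 0, 0]
    - [-1, 0, 0, 0.008, 0]
    - [-1, 0, 0, 0.006, 0]
    - [-1, 0, 0, 0.005, 0]
    - [-1, 0, 0, 0, 0]

```text
clock: 45.3
eef_pos: [474.0, 235.0, 5.7]
eef_rot: [-3.141, 0.0, 1.5]
wrist_force: [-0.0, -1.0, -1.1]
finger_gap: 19.6
finger_force: 60.0
```

Emit:
arm_command:
  plan:
    - [-1, -0.017, 0, 0, 0]
    - [-1, -0.017, 0, 0, 0]
    - [-1, -0.017, 0, 0, 0]
    - [-1, -0.017, 0, 0, 0]
    - [-1, -0.017, 0, 0, 0]
    - [-1, -0.017, 0, 0, 0]
    - [-1, -0.017, 0, 0, 0]
    - [-1, -0.017, 0, 0, 0]
    - [-1, -0.017, 0, 0, 0]
    - [-1, -0.017, 0, 0, 0]
    - [-1, -0.017, 0, 0, 0]
    - [-1, -0.017, 0, 0, 0]
    - [-1, -0.017, 0, 0, 0]
    - [-1, 0, 0, 0, 0]

```text
clock: 47.05
eef_pos: [458.8, 13.8, 6.2]
eef_rot: [-3.142, -0.0, 1.499]
wrist_force: [-0.3, 0.6, -1.2]
finger_gap: 19.4
finger_force: 60.0
```

```bash
python3 -c "
from h import *
strip(); sp()
for sy in (-70,):
  a,b=sh(-55,sy);go(a,b,24,np.radians(86))"
```

```text
strip height minus TCP: [(80, np.float64(17.4)), (110, np.float64(17.3)), (140, np.float64(17.1)), (170, np.float64(18.0)), (200, np.float64(17.0)), (230, np.float64(17.3))] lip end 256.0 lateral -0.4
top ([234.2, 211.9], 67, [517.9, 239.6, 13.1], [506.0, 228.0, -1.0], [530.0, 254.0, 19.0])
top ([235.2, 243.0], 69, [430.5, 232.1, 12.4], [419.0, 219.0, -4.0], [443.0, 244.0, 22.0])
side ([299.6, 269.8], 83, [517.1, 242.2, 8.4], [500.0, 221.0, -5.0], [535.0, 263.0, 24.0])
side ([325.0, 282.8], 86, [429.4, 234.8, 8.2], [419.0, 214.0, -4.0], [447.0, 248.0, 16.0])
side ([287.4, 320.4], 5, [454.1, 386.2, -0.9], [452.0, 382.0, -3.0], [455.0, 391.0, 0.0])
side ([254.1, 333.6], 10, [506.8, 466.7, -2.1], [494.0, 465.0, -5.0], [521.0, 468.0, 1.0])
t47.2 pos [458.8  15.1   6.1] yaw1.501 roll -0.000 shift mm [222.   89.9 -17.9] F [-0.4  0.9 -1.2] gap19.8
```

Lane 20 is empty. Next the -70 lane, then -97 in the same pass.

Emit:
arm_command:
  plan:
    - [-1, 0, 0, -0.018, 0]
    - [-1, 0, 0.03, 0, 0]
    - [-1, 0, 0.03, 0, 0]
    - [-1, 0, 0.03, 0, 0]
    - [-1, 0.03, 0, 0, 0]
    - [-1, 0.03, 0, 0, 0]
    - [-1, 0.03, 0, 0, 0]
    - [-1, 0.03, 0, 0, 0]
    - [-1, 0.03, 0, 0, 0]
    - [-1, 0.03, 0, 0, 0]
    - [-1, 0.03, 0, 0, 0]
    - [-1, 0.01, 0, 0, 0]
    - [-1, 0, 0, 0, 0]
    - [-1, 0, 0, 0.008, 0]
    - [-1, 0, 0, 0.006, 0]
    - [-1, 0, 0, 0.005, 0]
    - [-1, 0, 0, 0, 0]

```text
clock: 49.32
eef_pos: [563.8, 227.7, 4.6]
eef_rot: [-3.141, 0.0, 1.5]
wrist_force: [-0.0, 0.3, -0.9]
finger_gap: 19.6
finger_force: 60.0
```

Emit:
arm_command:
  plan:
    - [-1, -0.018, 0, 0, 0]
    - [-1, -0.018, 0, 0, 0]
    - [-1, -0.018, 0, 0, 0]
    - [-1, -0.018, 0, 0, 0]
    - [-1, -0.018, 0, 0, 0]
    - [-1, -0.018, 0, 0, 0]
    - [-1, -0.018, 0, 0, 0]
    - [-1, -0.018, 0, 0, 0]
    - [-1, -0.018, 0, 0, 0]
    - [-1, -0.018, 0, 0, 0]
    - [-1, -0.018, 0, 0, 0]
    - [-1, -0.018, 0, 0, 0]
    - [-1, -0.006, 0, 0, 0]
    - [-1, 0, 0, 0, 0]

```text
clock: 51.08
eef_pos: [548.4, 6.3, 5.1]
eef_rot: [-3.142, -0.0, 1.5]
wrist_force: [0.4, 0.4, -2.0]
finger_gap: 19.7
finger_force: 60.0
```

Emit:
arm_command:
  plan:
    - [-1, 0, 0, -0.0185, 0]
    - [-1, 0, 0.027, 0, 0]
    - [-1, 0.03, 0, 0, 0]
    - [-1, 0.03, 0, 0, 0]
    - [-1, 0.03, 0, 0, 0]
    - [-1, 0.03, 0, 0, 0]
    - [-1, 0.03, 0, 0, 0]
    - [-1, 0.03, 0, 0, 0]
    - [-1, 0.03, 0, 0, 0]
    - [-1, 0.01, 0, 0, 0]
    - [-1, 0, 0, 0, 0]
    - [-1, 0, 0, 0.008, 0]
    - [-1, 0, 0, 0.006, 0]
    - [-1, 0, 0, 0.005, 0]
    - [-1, 0, 0, 0, 0]

```text
clock: 52.95
eef_pos: [590.7, 223.8, 4.3]
eef_rot: [-3.141, 0.0, 1.5]
wrist_force: [-0.9, 0.3, -1.9]
finger_gap: 19.3
finger_force: 60.0
```

Emit:
arm_command:
  plan:
    - [-1, -0.018, 0, 0, 0]
    - [-1, -0.018, 0, 0, 0]
    - [-1, -0.018, 0, 0, 0]
    - [-1, -0.018, 0, 0, 0]
    - [-1, -0.018, 0, 0, 0]
    - [-1, -0.018, 0, 0, 0]
    - [-1, -0.018, 0, 0, 0]
    - [-1, -0.018, 0, 0, 0]
    - [-1, -0.018, 0, 0, 0]
    - [-1, -0.018, 0, 0, 0]
    - [-1, -0.018, 0, 0, 0]
    - [-1, -0.018, 0, 0, 0]
    - [-1, -0.006, 0, 0, 0]
    - [-1, 0, 0, 0, 0]

```text
clock: 54.7
eef_pos: [575.2, 2.4, 4.6]
eef_rot: [-3.142, -0.0, 1.5]
wrist_force: [0.3, 0.8, -1.4]
finger_gap: 19.4
finger_force: 60.0
```

```bash
python3 -c "
from h import *
strip(); sp()
go(640,40,4)"
```

```text
strip height minus TCP: [(80, np.float64(17.0)), (110, np.float64(16.9)), (140, np.float64(17.4)), (170, np.float64(18.0)), (200, np.float64(17.7)), (230, np.float64(16.5))] lip end 256.0 lateral -1.0
top ([234.2, 211.9], 66, [518.1, 239.8, 12.2], [506.0, 228.0, -5.0], [529.0, 253.0, 18.0])
top ([235.2, 243.0], 69, [430.5, 232.0, 12.8], [419.0, 218.0, -2.0], [442.0, 245.0, 19.0])
side ([299.6, 269.8], 81, [517.3, 242.1, 8.1], [506.0, 221.0, -5.0], [535.0, 255.0, 16.0])
side ([325.1, 282.7], 84, [429.6, 234.5, 8.5], [418.0, 215.0, -4.0], [447.0, 249.0, 18.0])
side ([287.5, 320.5], 6, [453.9, 386.1, -1.4], [452.0, 382.0, -3.0], [456.0, 390.0, 1.0])
side ([253.2, 333.0], 8, [509.7, 466.8, -1.9], [499.0, 465.0, -4.0], [523.0, 469.0, 0.0])
t54.9 pos [575.3   3.2   4.6] yaw1.501 roll 0.000 shift mm [41.2 62.   0.6] F [-0.2 -0.2 -0.8] gap19.5
```

Only two dropped spacers exist, and both are out. I'll lay the rake down to the side.

Emit:
arm_command:
  plan:
    - [-1, 0, 0.02, -0.002, 0]
    - [-1, 0, 0.02, 0, 0]
    - [-1, 0, 0.022, 0, 0]
    - [-1, 0, 0, 0.002, 0]
    - [-1, 0, 0, 0.0005, 0]
    - [0.3, 0, 0, 0, 0]
    - [0.3, 0, 0, 0, 0]
    - [0.3, 0, 0, 0, 0]
    - [0.3, 0, 0, 0, 0]
    - [0.3, 0, 0, -0.03, 0]
    - [0.3, 0, 0, -0.04, 0]
    - [0.3, 0.04, -0.023, -0.01, 0]
    - [0.3, 0.04, -0.023, 0, 0]
    - [0.3, 0.04, -0.023, 0, 0]
    - [0.3, 0.04, -0.023, 0, 0]
    - [0.3, 0.036, -0.022, 0, 0]
    - [0.3, 0.036, -0.022, 0, 0]
    - [0.3, 0, 0, 0, 0]

```text
clock: 57.1
eef_pos: [516.5, 241.2, 84.3]
eef_rot: [3.142, -0.0, 1.504]
wrist_force: [-0.4, -0.3, 0.4]
finger_gap: 61.1
finger_force: 0.0
```

```bash
python3 -c "
from h import *
go(518,240,3)
for n in ('top','side'):
    c=cam(n);P,ok,h,s,v,x,y,z=parts(c)
    m=ok&(h<22)&(s>70)&(x>560)&(x<720)&(y<285)&(y>-70)&(z>5)&(z<60);print(rect(P[m]),np.percentile(z[m],[5,50,95]).round())
sp()"
```

```text
t57.1 pos [516.5 241.2  84.3] yaw1.504 roll 0.000 shift mm [-1.1  1.5 81.3] F [-0.4 -0.3  0.4] gap61.1
(array([642.5, 108.2]), array([283.7,  32.3]), [[609, -31], [641, -35], [676, 247], [644, 251]]) [15. 22. 27.]
(array([650. , 222.6]), array([62.2, 47.1]), [[625, 193], [672, 190], [675, 253], [628, 255]]) [10. 20. 24.]
side ([299.7, 269.6], 78, [517.3, 241.6, 8.2], [505.0, 221.0, -4.0], [535.0, 255.0, 15.0])
side ([325.0, 282.7], 83, [430.0, 234.4, 8.0], [418.0, 213.0, -5.0], [447.0, 248.0, 17.0])
side ([287.4, 320.4], 5, [454.2, 386.2, -1.1], [452.0, 382.0, -2.0], [456.0, 391.0, -0.0])
side ([253.0, 332.7], 7, [510.9, 466.5, -2.3], [500.0, 465.0, -4.0], [523.0, 468.0, 0.0])
```

Emit:
arm_command:
  plan:
    - [0.3, -0.001, 0.0015, 0.03, 0]
    - [0.3, 0, 0, 0.03, 0]
    - [0.3, 0, 0, 0.015, 0]
    - [0.3, 0, 0, 0.006, 0]
    - [-1, 0, 0, 0, 0]
    - [-1, 0, 0, 0, 0]
    - [-1, 0, 0, 0, 0]
    - [-1, 0, 0, 0, 0]
    - [-1, 0, 0, 0, 0]
    - [-1, 0, 0, 0, 0]
    - [-1, 0, 0, -0.04, 0]
    - [-1, 0, 0, -0.06, 0]
  newtons: 25

```text
clock: 58.8
eef_pos: [518.0, 237.7, 102.8]
eef_rot: [-3.138, 0.002, 1.501]
wrist_force: [1.2, 1.2, 0.9]
finger_gap: 25.0
finger_force: 25.0
```

```bash
python3 -c "
from h import *
go(424,-163,8)"
```

```text
t58.8 pos [518.  237.7 102.8] yaw1.501 roll 0.000 shift mm [-406.3  -65.8   94.8] F [1.2 1.2 0.9] gap25.0
```

Emit:
arm_command:
  plan:
    - [-1, -0.0406, -0.0066, 0, 0]
    - [-1, -0.0406, -0.0066, 0, 0]
    - [-1, -0.0406, -0.0066, 0, 0]
    - [-1, -0.0406, -0.0066, 0, 0]
    - [-1, -0.0406, -0.0066, 0, 0]
    - [-1, -0.0406, -0.0066, 0, 0]
    - [-1, -0.0406, -0.0066, 0, 0]
    - [-1, -0.0406, -0.0066, 0, 0]
    - [-1, -0.0406, -0.0066, 0, 0]
    - [-1, -0.0406, -0.0066, 0, 0]
    - [-1, 0, 0, 0, 0]
    - [-1, 0, 0, 0.04, 0]
    - [-1, 0, 0, 0.03, 0]
    - [-1, 0, 0, 0.015, 0]
    - [-1, 0, 0, 0.005, 0]

```text
clock: 60.68
eef_pos: [424.9, -161.8, 12.8]
eef_rot: [-3.141, -0.0, 1.501]
wrist_force: [-1.1, 1.1, -0.1]
finger_gap: 25.0
finger_force: 25.0
```

```bash
python3 -c "
from h import *
go(424,-163,8)
a=np.hstack([cv2.resize(cam('top')['img'][170:290,320:480],(400,300)),cv2.resize(cam('side')['img'][110:260,300:500],(400,300))])
cv2.imwrite('pics/pl1.png',a)"
```

```text
t60.7 pos [ 424.9 -161.8   12.8] yaw1.501 roll 0.000 shift mm [-1.3 -0.8  4.8] F [-1.1  1.1 -0.1] gap25.0
```

View pics/pl1.png

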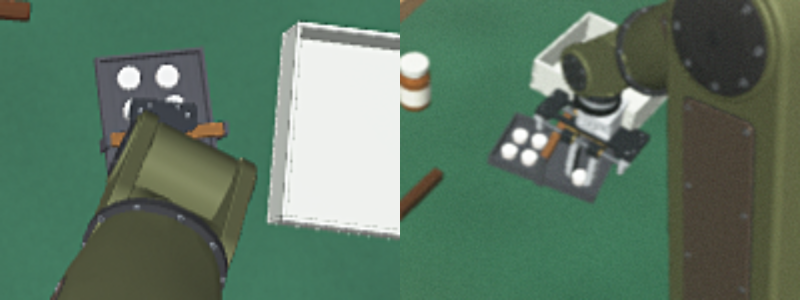

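The spacer is held just above the tray's open half, at (580,177) in the right crop. Release, then fetch A.

Emit:
arm_command:
  plan:
    - [-1, 0, 0, 0.0045, 0]
    - [-1, 0, 0, 0, 0]
    - [-0.15, 0, 0, 0, 0]
    - [-0.15, 0, 0, 0, 0]
    - [-0.15, 0, 0, 0, 0]
    - [-0.15, 0, 0, -0.03, 0]
    - [-0.15, 0, 0, -0.05, 0]
    - [0.3, 0, 0, -0.02, 0]
    - [0.3, 0.039, -0.0023, 0, 0]
    - [0.3, 0.039, -0.0023, 0, 0]
    - [0.3, 0.039, -0.0023, 0, 0]
    - [0.3, 0.039, -0.0023, 0, 0]
    - [0.3, 0.039, -0.0023, 0, 0]
    - [0.3, 0.039, -0.0023, 0, 0]
    - [0.3, 0.039, -0.0023, 0, 0]
    - [0.3, 0.039, -0.0023, 0, 0]
    - [0.3, 0.039, -0.0023, 0, 0]
    - [0.3, 0.039, -0.0023, 0, 0]
    - [0.3, 0, 0, 0, 0]

```text
clock: 63.15
eef_pos: [428.9, 230.1, 108.5]
eef_rot: [-3.142, -0.0, 1.503]
wrist_force: [-0.2, -0.2, -0.9]
finger_gap: 61.0
finger_force: 0.0
```

```bash
python3 -c "
from h import *
go(430,232.5,3)
for n in ('top','side'): print(n,[w for w in whites(cam(n),-5,45) if -280<w[2][1]<300 and 300<w[2][0]<620])"
```

```text
t63.1 pos [428.9 230.1 108.5] yaw1.503 roll 0.000 shift mm [  2.4   1.  105.5] F [-0.2 -0.2 -0.9] gap61.0
top [([371.1, 200.8], 71, [558.5, -147.9, 15.7], [546.0, -161.0, 0.0], [574.0, -136.0, 24.0]), ([386.5, 200.0], 68, [561.5, -191.6, 16.7], [550.0, -205.0, 3.0], [575.0, -179.0, 23.0]), ([373.6, 213.6], 69, [521.8, -154.8, 16.9], [509.0, -169.0, 1.0], [535.0, -142.0, 23.0]), ([389.2, 212.2], 68, [526.5, -199.2, 16.8], [515.0, -212.0, 1.0], [540.0, -187.0, 24.0]), ([375.8, 248.2], 70, [424.3, -160.9, 16.9], [413.0, -174.0, 4.0], [436.0, -148.0, 24.0])]
side [([325.0, 282.7], 82, [429.8, 234.7, 8.5], [418.0, 213.0, -4.0], [446.0, 248.0, 16.0])]
```

Emit:
arm_command:
  plan:
    - [0.3, 0.002, 0.001, 0.05, 0]
    - [0.3, 0, 0, 0.03, 0]
    - [0.3, 0, 0, 0.018, 0]
    - [0.3, 0, 0, 0.007, 0]
    - [-1, 0, 0, 0, 0]
    - [-1, 0, 0, 0, 0]
    - [-1, 0, 0, 0, 0]
    - [-1, 0, 0, 0, 0]
    - [-1, 0, 0, 0, 0]
    - [-1, 0, 0, 0, 0]
    - [-1, 0, 0, -0.04, 0]
    - [-1, 0, 0, -0.06, 0]

```text
clock: 64.75
eef_pos: [429.3, 229.9, 103.6]
eef_rot: [-3.138, 0.002, 1.501]
wrist_force: [0.6, -0.5, -0.8]
finger_gap: 24.9
finger_force: 25.0
```

```bash
python3 -c "
from h import *
go(431,-218,8)"
```

```text
t64.8 pos [429.3 229.9 103.6] yaw1.501 roll 0.000 shift mm [-446.7   33.    95.6] F [ 0.6 -0.5 -0.8] gap24.9
```

Emit:
arm_command:
  plan:
    - [-1, -0.0446, 0.0033, 0, 0]
    - [-1, -0.0446, 0.0033, 0, 0]
    - [-1, -0.0446, 0.0033, 0, 0]
    - [-1, -0.0446, 0.0033, 0, 0]
    - [-1, -0.0446, 0.0033, 0, 0]
    - [-1, -0.0446, 0.0033, 0, 0]
    - [-1, -0.0446, 0.0033, 0, 0]
    - [-1, -0.0446, 0.0033, 0, 0]
    - [-1, -0.0446, 0.0033, 0, 0]
    - [-1, -0.0446, 0.0033, 0, 0]
    - [-1, 0, 0, 0, 0]
    - [-1, 0, 0, 0.05, 0]
    - [-1, 0, 0, 0.03, 0]
    - [-1, 0, 0, 0.01, 0]
    - [-1, 0, 0, 0.005, 0]
    - [-1, 0, 0, 0, 0]

```text
clock: 66.75
eef_pos: [432.4, -216.9, 9.4]
eef_rot: [3.141, 0.0, 1.501]
wrist_force: [-0.8, 0.1, 1.1]
finger_gap: 25.2
finger_force: 25.0
```

Emit:
arm_command:
  plan:
    - [-0.15, 0, 0, 0, 0]
    - [-0.15, 0, 0, 0, 0]
    - [-0.15, 0, 0, 0, 0]
    - [-0.15, 0, 0, -0.04, 0]
    - [-0.15, 0, 0, -0.06, 0]
    - [-0.15, 0.03, -0.06, -0.04, 0]
    - [-0.15, 0.04, -0.06, 0, 0]
    - [-0.15, 0.04, -0.06, 0, 0]
    - [-0.15, 0.04, 0, 0, 0]
    - [-0.15, 0, 0, 0, 0]

```text
clock: 68.0
eef_pos: [289.7, -71.9, 141.1]
eef_rot: [3.14, 0.0, 1.504]
wrist_force: [-0.8, -0.4, 0.4]
finger_gap: 40.0
finger_force: 0.0
```

```bash
python3 -c "
from h import *
go(489,-183,62,0.122)
c=cam('top'); d=cam('side'); cv2.imwrite('pics/top5.png',c['img'])
print([w[2] for w in whites(c,-5,45) if -280<w[2][1]<300 and 300<w[2][0]<620])
for c in (c,d):
    P,ok,h,s,v,x,y,z=parts(c)
    m=ok&(h<22)&(s>70)&(y<-80)&(y>-270)&(z>55)&(z<85)&(x<560)&(x>440); print('bar',m.sum(),rect(P[m]),np.median(z[m]))
    m=ok&(s<60)&(v>150)&(y<-280)&(y>-550)&(x<680)&(x>340)&(z>60)&(z<78); print('tubrim',m.sum(),rect(P[m]))
"
```

```text
t68.0 pos [289.7 -71.9 141.1] yaw1.504 roll 1.382 shift mm [184.3 134.6  79.1] F [-0.8 -0.4  0.4] gap40.0
[[558.7, -147.9, 15.5], [561.3, -191.7, 16.9], [521.8, -154.7, 16.5], [526.5, -199.2, 16.9], [431.7, -215.1, 16.3], [424.6, -161.0, 16.9]]
bar 249 (array([ 488.8, -182.3]), array([ 14. , 123.3]), [[474, -122], [490, -244], [504, -243], [488, -120]]) 70.84692491642159
tubrim 653 (array([ 498.9, -411.4]), array([192.7, 220.5]), [[379, -496], [599, -519], [619, -327], [399, -304]])
bar 116 (array([ 488.9, -181. ]), array([ 14.7, 128. ]), [[473, -119], [490, -245], [505, -244], [488, -117]]) 68.82633972336612
tubrim 248 (array([ 499.1, -408.4]), array([198. , 221.8]), [[379, -496], [600, -518], [619, -321], [399, -299]])
```

All six lie on the tray and the tub is centred at about (499,-410), yaw -6°. Since the tool can't tilt, I'll tip by lightly gripping the bar and lowering the tray's closed half onto the tub's far rim, so the tray rotates in the pads. First, grip the bar.

```bash
python3 -c "
from h import *
go(489,-182,120,1.70)"
```

```text
t68.1 pos [290.  -73.4 140.9] yaw1.502 roll -0.198 shift mm [-133.4  183.4   20.9] F [-0.7 -0.9  0.8] gap40.3
```

Emit:
arm_command:
  plan:
    - [-0.15, 0, 0, 0, -0.1]
    - [-0.15, 0, 0, 0, -0.098]
    - [-0.15, -0.026, 0.036, 0.004, 0]
    - [-0.15, -0.027, 0.037, 0.004, 0]
    - [-0.15, -0.027, 0.037, 0.004, 0]
    - [-0.15, -0.027, 0.037, 0.004, 0]
    - [-0.15, -0.026, 0.036, 0.004, 0]
    - [-0.15, 0, 0, 0, 0]
    - [-0.15, 0, 0, 0.03, 0]
    - [-0.15, 0, 0, 0.025, 0]
    - [-0.15, 0, 0, 0.012, 0]
    - [-0.15, 0, 0, 0.003, 0]
    - [-1, 0, 0, 0, 0]
    - [-1, 0, 0, 0, 0]
    - [-1, 0, 0, 0, 0]
    - [-1, 0, 0, 0, 0]
    - [-1, 0, 0, 0, 0]
  newtons: 50

```text
clock: 70.22
eef_pos: [488.5, -181.9, 51.2]
eef_rot: [3.141, 0.0, 1.699]
wrist_force: [-1.4, -0.4, 5.4]
finger_gap: 13.2
finger_force: 50.0
```

```bash
python3 -c "
from h import *
go(489,-182,150,1.70)
a=np.hstack([cv2.resize(cam('top')['img'][170:290,320:480],(400,300)),cv2.resize(cam('side')['img'][110:260,300:500],(400,300))])
cv2.imwrite('pics/bar.png',a)"
```

```text
t70.2 pos [ 488.5 -181.9   51.2] yaw1.699 roll -0.001 shift mm [ -0.2   0.5 -98.8] F [-1.4 -0.4  5.4] gap13.2
```

View pics/bar.png

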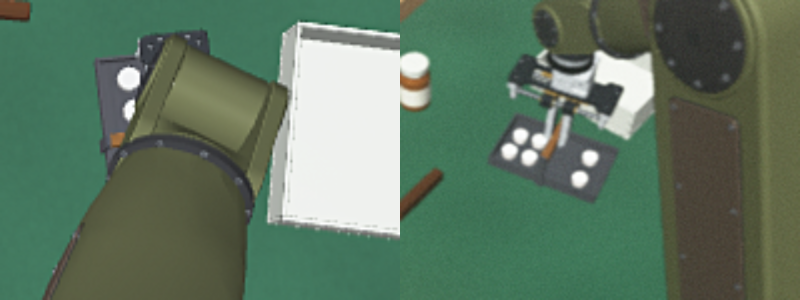

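Emit:
arm_command:
  plan:
    - [-1, 0, 0, -0.005, 0]
    - [-1, 0, 0, -0.012, 0]
    - [-1, 0, 0, -0.02, 0]
    - [-1, 0, 0, -0.02, 0]
    - [-1, 0, 0, -0.02, 0]
    - [-1, 0, 0, -0.015, 0]
    - [-1, 0, 0, -0.008, 0]
    - [-1, 0, 0, 0, 0.03]
    - [-1, 0, 0, 0, 0.06]
    - [-1, 0, 0, 0, 0.06]
    - [-1, 0, 0, 0, 0.05]
    - [-1, 0, 0, 0, 0.033]
    - [-1, 0, 0, 0, 0]

```text
clock: 71.95
eef_pos: [488.0, -181.7, 150.3]
eef_rot: [-3.141, -0.0, 1.465]
wrist_force: [0.6, 1.0, -3.7]
finger_gap: 13.7
finger_force: 50.0
```

```bash
python3 -c "
from h import *
go(566,-417,151,1.466)
print([w[2] for w in whites(cam('top'),90,150) if -300<w[2][1]<-50])
print([w[2] for w in whites(cam('side'),90,150) if -300<w[2][1]<-50])"
```

```text
t72.0 pos [ 488.  -181.7  150.3] yaw1.465 roll -0.001 shift mm [-225.8  102.2   -0.7] F [ 0.6  1.  -3.7] gap13.7
[[777.7, -164.9, 99.6], [564.8, -161.0, 116.0], [526.4, -153.7, 115.3]]
[[776.5, -160.1, 97.0], [555.8, -205.5, 110.9], [528.8, -205.9, 110.9], [562.7, -161.6, 110.4], [528.7, -156.9, 112.1], [424.6, -199.8, 109.8], [429.0, -143.5, 111.2]]
```

Emit:
arm_command:
  plan:
    - [-1, -0.006, 0.0027, 0, 0]
    - [-1, -0.012, 0.0054, 0, 0]
    - [-1, -0.017, 0.0077, 0, 0]
    - [-1, -0.017, 0.0077, 0, 0]
    - [-1, -0.017, 0.0077, 0, 0]
    - [-1, -0.017, 0.0077, 0, 0]
    - [-1, -0.017, 0.0077, 0, 0]
    - [-1, -0.017, 0.0077, 0, 0]
    - [-1, -0.017, 0.0077, 0, 0]
    - [-1, -0.017, 0.0077, 0, 0]
    - [-1, -0.017, 0.0077, 0, 0]
    - [-1, -0.017, 0.0077, 0, 0]
    - [-1, -0.017, 0.0077, 0, 0]
    - [-1, -0.012, 0.0054, 0, 0]
    - [-1, -0.008, 0.0037, 0, 0]
    - [-1, 0, 0, 0, 0]

```text
clock: 74.05
eef_pos: [565.7, -416.9, 150.1]
eef_rot: [-3.141, -0.0, 1.465]
wrist_force: [-0.6, 0.4, -2.7]
finger_gap: 13.2
finger_force: 50.0
```

```bash
python3 -c "
from h import *
go(566,-417,123,1.466)
c=cam('side');P,ok,h,s,v,x,y,z=parts(c)
m=ok&(s<90)&(v<130)&(y<-330)&(y>-520)&(x>440)&(x<720)&(z>85)&(z<128); print(m.sum(),rect(P[m]))
a=np.hstack([cv2.resize(cam('top')['img'][150:300,400:600],(400,300)),cv2.resize(c['img'][80:200,320:480],(400,300))])
cv2.imwrite('pics/over.png',a)"
```

```text
t74.0 pos [ 565.7 -416.9  150.1] yaw1.465 roll -0.001 shift mm [-0.   0.3 27.1] F [-0.6  0.4 -2.7] gap13.2
823 (array([ 566.7, -413.6]), array([137.6, 201.6]), [[460, -473], [661, -491], [673, -354], [473, -336]])
```

View pics/over.png

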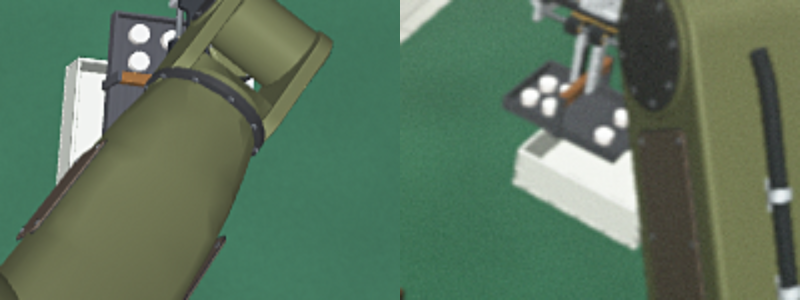

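The tray is level over the tub, its closed end past the far rim, spacers in place ((140,35) left crop, (545,90) right crop). Next: lower to the rim, relax the grip to 12 N, and begin the tilt.

Emit:
arm_command:
  plan:
    - [-1, 0, 0, 0.008, 0]
    - [-1, 0, 0, 0.01, 0]
    - [-1, 0, 0, 0.008, 0]
    - [-1, 0, 0, 0, 0]

```text
clock: 74.65
eef_pos: [565.6, -415.9, 123.5]
eef_rot: [-3.14, -0.001, 1.466]
wrist_force: [0.6, -0.2, -3.1]
finger_gap: 13.4
finger_force: 50.0
```

Emit:
arm_command:
  plan:
    - [-1, 0, 0, 0.002, 0]
    - [-1, 0, -0.003, 0.002, 0]
    - [-1, 0, -0.003, 0.0023, 0]
    - [-1, 0, -0.003, 0.0025, 0]
    - [-1, 0, -0.0025, 0.0025, 0]
    - [-1, 0, 0, 0, 0]
  newtons: 12

```text
clock: 75.4
eef_pos: [554.2, -415.1, 113.5]
eef_rot: [-3.141, 0.0, 1.466]
wrist_force: [-0.9, 0.8, 5.1]
finger_gap: 15.9
finger_force: 12.0
```

```bash
cat >> h.py <<'E'
def tilt():
    s=manip.read_state(); p=np.array(s["eef_pos"])
    c=cam('side');P,ok,h,sa,v,x,y,z=parts(c)
    u=np.array([.9946,-.104]); Q=P[...,:2]-p[:2]; a=Q@u; b=Q@np.array([.104,.9946])
    m=ok&(sa<90)&(v<130)&(abs(b)<55)&(abs(a)<140)&(z>5)&(z<150)
    k=m&(a>5); 
    if k.sum()>20: print("closed half slope",np.polyfit(a[k],z[k],1).round(3), k.sum())
    k=m&(a<-5)
    if k.sum()>20: print("open half slope",np.polyfit(a[k],z[k],1).round(3), k.sum())
    print("t%.1f"%s["clock"],p.round(1),s["wrist_force"].round(1),"gap%.1f f%.1f"%(s["finger_gap"],s["finger_force"]))
    return c
E
python3 -c "
from h import *
tilt()"
```

```text
closed half slope [ 0.114 72.713] 228
open half slope [ 0.29 73.87] 266
t75.4 [ 554.2 -415.1  113.5] [-0.9  0.8  5.1] gap15.9 f12.0
```

Tilting as planned. I'll carry on to full tilt.

Emit:
arm_command:
  plan:
    - [-1, 0, -0.0025, 0.0027, 0]
    - [-1, 0, -0.0025, 0.0027, 0]
    - [-1, 0, -0.0025, 0.0028, 0]
    - [-1, 0, -0.002, 0.0029, 0]
    - [-1, 0, -0.002, 0.003, 0]
    - [-1, 0, -0.0015, 0.003, 0]
    - [-1, 0, 0, 0, 0]
    - [-1, 0, 0, 0, 0]

```text
clock: 76.45
eef_pos: [541.4, -413.6, 96.1]
eef_rot: [-3.141, -0.0, 1.466]
wrist_force: [-3.1, 0.2, 3.0]
finger_gap: 19.7
finger_force: 12.0
```

```bash
python3 -c "
from h import *
c=tilt()
a=np.hstack([cv2.resize(cam('top')['img'][150:300,400:600],(400,300)),cv2.resize(c['img'][80:200,320:480],(400,300))])
cv2.imwrite('pics/tilt1.png',a)"
```

```text
closed half slope [ 0.333 55.232] 503
open half slope [ 0.642 56.149] 159
t76.5 [ 541.4 -413.6   96.1] [-3.1  0.2  3. ] gap19.7 f12.0
```

View pics/tilt1.png

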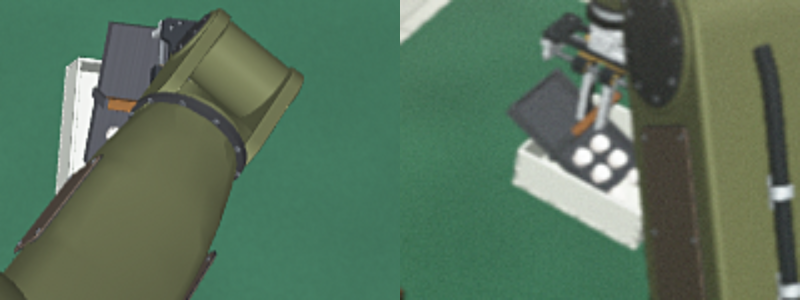

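Emit:
arm_command:
  plan:
    - [-1, 0, -0.0015, 0.003, 0]
    - [-1, 0, -0.001, 0.003, 0]
    - [-1, 0, 0, 0, 0]
    - [-1, 0, 0, 0, 0]
    - [-1, 0, 0, 0, 0]
    - [-1, 0, 0, 0, 0]

```text
clock: 77.3
eef_pos: [539.0, -413.5, 90.9]
eef_rot: [3.141, 0.0, 1.466]
wrist_force: [-5.1, 2.2, 8.6]
finger_gap: 20.4
finger_force: 12.0
```

```bash
python3 -c "
from h import *
c=tilt(); print([w for w in whites(c,10,80) if -520<w[2][1]<-300 and w[1]<300])
cv2.imwrite('pics/tilt2.png',cv2.resize(c['img'][80:200,320:480],(400,300)))"
```

```text
closed half slope [ 0.385 50.62 ] 534
open half slope [ 0.511 39.874] 260
t77.3 [ 539.  -413.5   90.9] [-5.1  2.2  8.6] gap20.4 f12.0
[([398.6, 120.1], 10, [572.4, -507.5, 60.2], [568.0, -512.0, 51.0], [578.0, -504.0, 67.0]), ([408.4, 128.5], 86, [523.3, -501.8, 44.3], [500.0, -507.0, 13.0], [545.0, -474.0, 70.0])]
```

View pics/tilt2.png

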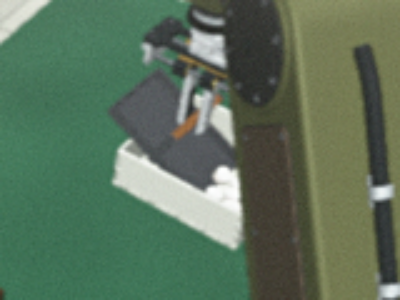

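The spacers are almost off, piled at the lip (222,178). I'll draw the tray back up its own slope to leave them in the tub.

Emit:
arm_command:
  plan:
    - [-1, 0, 0.004, -0.0018, 0]
    - [-1, 0, 0.004, -0.0018, 0]
    - [-1, 0, 0.004, -0.0018, 0]
    - [-1, 0, 0.004, -0.0018, 0]
    - [-1, 0, 0.004, -0.0018, 0]
    - [-1, 0, 0.004, -0.0018, 0]
    - [-1, 0, 0, 0, 0]
    - [-1, 0, 0, 0, 0]
    - [-1, 0, 0, 0, 0]

```text
clock: 78.47
eef_pos: [560.8, -416.4, 102.5]
eef_rot: [-3.137, 0.0, 1.465]
wrist_force: [-24.1, 5.1, 20.7]
finger_gap: 29.3
finger_force: 12.0
```

```bash
python3 -c "
from h import *
c=tilt()
a=np.hstack([cv2.resize(cam('top')['img'][150:300,400:600],(400,300)),cv2.resize(c['img'][80:200,320:480],(400,300))])
cv2.imwrite('pics/tilt3.png',a)"
```

```text
closed half slope [ 0.289 65.776] 467
open half slope [ 0.495 59.823] 370
t78.5 [ 560.8 -416.4  102.5] [-24.1   5.1  20.7] gap29.3 f12.0
```

View pics/tilt3.png

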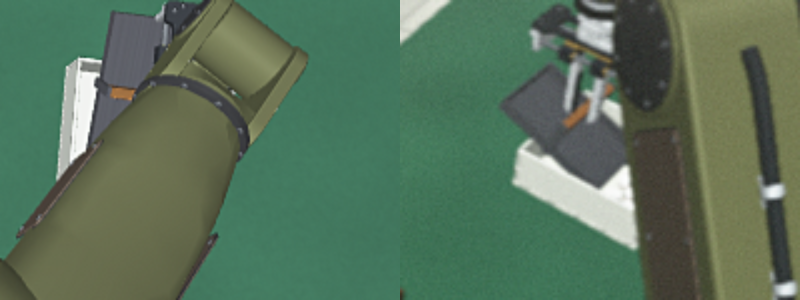

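The tray looks empty and the spacers are in the tub. The pads are strained (gap 29), so I'll ease back, then lift, squeezing to level the tray.

Emit:
arm_command:
  plan:
    - [-1, 0, -0.004, 0, 0]
    - [-1, 0, -0.004, 0, 0]
    - [-1, 0, 0, -0.004, 0]
    - [-1, 0, 0, -0.004, 0]
    - [-1, 0, 0, -0.004, 0]
    - [-1, 0, 0, -0.004, 0]
    - [-1, 0, 0, 0, 0]

```text
clock: 79.45
eef_pos: [555.1, -415.1, 117.7]
eef_rot: [3.141, 0.0, 1.466]
wrist_force: [-2.5, 0.7, 3.2]
finger_gap: 14.8
finger_force: 12.0
```

```bash
python3 -c "
from h import *
c=tilt()"
```

```text
closed half slope [5.7000e-02 7.2174e+01] 383
open half slope [ 0.165 75.407] 366
t79.5 [ 555.1 -415.1  117.7] [-2.5  0.7  3.2] gap14.8 f12.0
```

Emit:
arm_command:
  plan:
    - [-1, 0, 0, -0.005, 0]
    - [-1, 0, 0, -0.005, 0]
    - [-1, 0, 0, -0.01, 0]
    - [-1, 0, 0, -0.01, 0]
    - [-1, 0, 0, -0.01, 0]
    - [-1, 0, 0, 0, 0]
  newtons: 50

```text
clock: 80.25
eef_pos: [555.3, -415.3, 158.3]
eef_rot: [3.14, 0.001, 1.466]
wrist_force: [-0.1, 0.2, -3.0]
finger_gap: 13.7
finger_force: 50.0
```

```bash
python3 -c "
from h import *
c=tilt(); go(488,-181.7,157,1.465); go(488,-181.7,157,1.70)"
```

```text
closed half slope [  0.116 104.575] 362
open half slope [3.30000e-02 1.09579e+02] 336
t80.2 [ 555.3 -415.3  158.3] [-0.1  0.2 -3. ] gap13.7 f50.0
t80.3 pos [ 555.1 -415.1  157.4] yaw1.466 roll 0.001 shift mm [225.  -91.4   0.4] F [-0. -0. -2.] gap13.7
t80.3 pos [ 555.1 -415.1  157.4] yaw1.466 roll -0.234 shift mm [240.1 -36.5   0.4] F [-0. -0. -2.] gap13.7
```

Emit:
arm_command:
  plan:
    - [-1, 0.01, -0.004, 0, 0]
    - [-1, 0.02, -0.008, 0, 0]
    - [-1, 0.02, -0.008, 0, 0]
    - [-1, 0.02, -0.008, 0, 0]
    - [-1, 0.02, -0.008, 0, 0]
    - [-1, 0.02, -0.008, 0, 0]
    - [-1, 0.02, -0.008, 0, 0]
    - [-1, 0.02, -0.008, 0, 0]
    - [-1, 0.02, -0.008, 0, 0]
    - [-1, 0.02, -0.008, 0, 0]
    - [-1, 0.02, -0.008, 0, 0]
    - [-1, 0.015, -0.007, 0, 0]
    - [-1, 0, 0, 0, 0]

```text
clock: 81.92
eef_pos: [487.8, -180.9, 157.2]
eef_rot: [3.142, 0.0, 1.467]
wrist_force: [0.4, -0.9, -1.0]
finger_gap: 13.6
finger_force: 50.0
```

```bash
python3 -c "
from h import *
c=cam('top'); d=tilt(); go(488,-181.7,51.5)
cv2.imwrite('pics/aft.png',np.hstack([cv2.resize(c['img'][150:300,340:540],(400,300)),cv2.resize(d['img'][80:230,300:500],(400,300))]))
"
```

```text
closed half slope [  0.105 104.84 ] 487
open half slope [2.10000e-02 1.08634e+02] 626
t82.0 [ 488.1 -181.6  157.2] [-0.3 -0.9 -1.3] gap13.5 f50.0
t82.0 pos [ 488.2 -182.   157.1] yaw1.466 roll 0.000 shift mm [  0.3  -0.2 105.6] F [ 0.6  0.4 -1.9] gap13.7
```

View pics/aft.png

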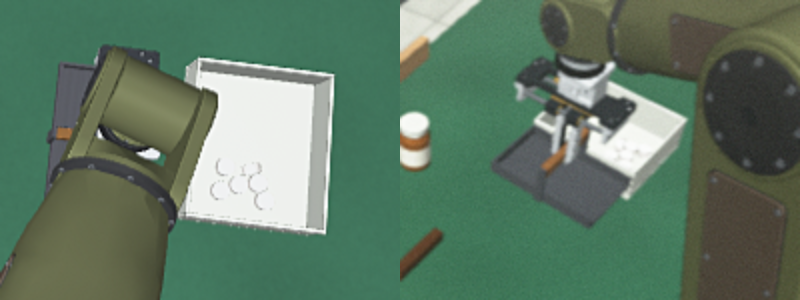

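The tray is empty, and six spacers lie in the tub, seen as arcs around (240,185) in the left crop. Setting the tray down.

Emit:
arm_command:
  plan:
    - [-1, 0, 0, 0.02, 0]
    - [-1, 0, 0, 0.025, 0]
    - [-1, 0, 0, 0.025, 0]
    - [-1, 0, 0, 0.02, 0]
    - [-1, 0, 0, 0.008, 0]
    - [-1, 0, 0, 0.003, 0]
    - [-1, 0, 0, 0, 0]

```text
clock: 82.9
eef_pos: [488.3, -182.0, 56.5]
eef_rot: [3.141, 0.0, 1.466]
wrist_force: [0.5, -0.5, -2.6]
finger_gap: 13.5
finger_force: 50.0
```

Emit:
arm_command:
  plan:
    - [-1, 0, 0, 0.002, 0]
    - [-1, 0, 0, 0.002, 0]
    - [-1, 0, 0, 0, 0]
  newtons: 12

```text
clock: 83.28
eef_pos: [488.0, -181.7, 52.0]
eef_rot: [-3.141, -0.0, 1.466]
wrist_force: [0.4, 0.7, -1.4]
finger_gap: 14.0
finger_force: 12.0
```

Still nearly hanging; 1 mm more, then release and retreat.

Emit:
arm_command:
  plan:
    - [-1, 0, 0, 0.001, 0]
    - [-1, 0, 0, 0.001, 0]
    - [-0.6, 0, 0, 0, 0]
    - [-0.2, 0, 0, 0, 0]
    - [-0.2, 0, 0, 0, 0]
    - [-0.2, 0, 0, 0, 0]
    - [-0.2, 0, 0, -0.03, 0]
    - [-0.2, 0, 0, -0.05, 0]
    - [-0.2, 0, 0, -0.06, 0]
    - [-0.2, 0.06, -0.04, 0, 0]
    - [-0.2, 0.06, -0.04, 0, 0]
    - [-0.2, 0.06, -0.04, 0, 0]
    - [-0.2, 0.02, 0, 0, 0]
    - [-0.2, 0, 0, 0, 0]

```text
clock: 85.02
eef_pos: [403.1, 5.0, 190.3]
eef_rot: [3.141, -0.0, 1.468]
wrist_force: [1.4, -0.0, 0.1]
finger_gap: 37.3
finger_force: 0.0
```

```bash
python3 -c "
from h import *
c=cam('top'); d=cam('side'); print(manip.read_state()['eef_pos'])
for q in (c,d):
    P,ok,h,s,v,x,y,z=parts(q)
    m=ok&(s<90)&(v<130)&(abs(x-488)<95)&(abs(y+182)<50)&(z<25)&(z>-10); A=np.c_[x[m],y[m],np.ones(m.sum())]; print('tray plane',m.sum(),np.linalg.lstsq(A,z[m],rcond=None)[0].round(4),z[m].mean().round(1))
    m=ok&(h<22)&(s>70)&(x>560)&(x<720)&(y<285)&(y>-70)&(z>5)&(z<60);print('rake',rect(P[m])[:2],np.percentile(z[m],[5,50,95]).round())
    print('stray',[w for w in whites(q,-5,35) if -290<w[2][1]<300 and 250<w[2][0]<740])
cv2.imwrite('pics/fin.png',np.hstack([cv2.resize(c['img'],(480,300)),cv2.resize(c['img'][170:275,420:520],(315,300),interpolation=cv2.INTER_CUBIC)]))
"
```

```text
[403.2319421    3.73332978 190.03905965]
tray plane 2132 [ 0.0047 -0.0028  0.9055] 3.7
rake (array([644.5, 133.9]), array([105.5, 323.9])) [15. 22. 27.]
stray []
tray plane 646 [ 0.0051 -0.0087 -1.91  ] 2.1
rake (array([649.5, 112.9]), array([283.7,  47.2])) [11. 21. 24.]
stray []
```

View pics/fin.png

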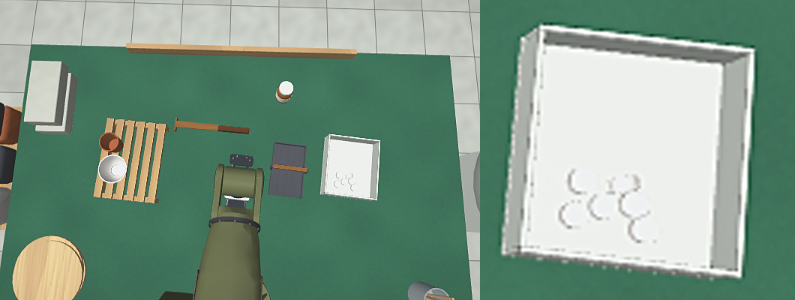

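The tray is flat and empty and the rake lies flat. All six spacers are in the tub around (605,205), with none stray, and the bowl, cup and jar are untouched. Handing in.

```bash
python3 -c "
from h import *
print(ticket.sign_off())"
```

```text
the job is handed in; nothing more can be done
None
```

The job is handed in (no verdict came back): by the last pictures both dropped spacers and the four from the tray are in the tub, the tray and rake lie flat on the bench, and the bowl, cup and jar look undisturbed.

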